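Free a model villa stuck in its plot with a pry bar and move it to the pad

ROBOT

A 6-joint arm with a two-finger parallel gripper is mounted at the origin on a cart in front of the work surface, level with it; the furniture and walls round the work are solid. World frame = base frame: x ahead of the robot, y to its left, z up, the work surface at z = 0. Lengths are in m, angles in rad, forces in N, time in s.
With the tool pointing down it reaches from about 0.325 to 0.85 m from the base axis. Payload 4.4 kg.
Tool frame: the origin (TCP) lies between the finger pads; the fingertips stand 25 mm ahead of it and the grasp point (between the pads) lies 6 mm ahead of it; z points along the fingers, y is the line along which they close (so a half turn about z gives the same grasp; the last joint's range is limited). The gripper opens to 94 mm and grips with 3 to 60 N. Pads are 16 mm wide; open, the fingers measure 119 mm over their backs; the gripper's body (75 mm by 177 mm) begins 78 mm behind the grasp point.
Start: joints at [1.062, 0.207, 1.542, -0, 1.393, -0.15], TCP at [0.202, 0.538, 0.23] pointing down, gripper open.
Joint ranges: [-2.73, 2.73], [-0.86, 2.22], [0.23, 2.46], [-1.11, 4.25], [0.08, 2.63], [-2.82, 2.82]. Speed limits (rad/s): [2.79, 2.79, 3.14, 3.14, 3.14, 3.14].

INTERFACE

Orientations are given as a rotation vector (axis times angle).
In Python, from workcell import manip gives the robot as it stands. The module is installed in compiled form; this text tells all that it offers.
- The arm moves only by the tool apply_moves, never from a script. Its arguments are lists of equal length, an entry for each row: "slide": the shift along the tool's x, y, z in m, a list of three; "twist": the turn, a rotation vector about the tool's x, y, z in degrees, a list of three. In form: {"slide": [[x, y, z], ...], "twist": [[ax, ay, az], ...]}. A call has 1 to 12 rows; each row is the pose to reach, as a shift and turn from the pose commanded when the call began, along the tool's axes at that moment; what a row does not reach only later rows make up. A row lasts 1/10 s, in which the tool goes at most 50 mm and 8.59 degrees, less where a joint would pass 70% of its speed; a pose out of reach is approached as far as the arm can. A call with a gripper value outside its range is refused whole. "hand" is the opening, from 0 (shut) to 1 (fully open), set as the call begins (left out, the last holds). The fingers move at their own pace and stop on an object; "force" is the grip in N (left out, the last holds). Time passes only in rows, so rows that repeat a pose let the fingers close. It gives the time, the measured TCP pose, the force, the opening and the grip force at its end, in the units of the state.
- manip.read_state(): the state, without advancing time (a new reading comes with each control period).
- manip.capture(name): name is "scene" or "top" or "wrist"; returns (picture, depth): 384x512x3 uint8, red, green, blue; 384x512 float32, m along the optical axis (not along the pixel's ray), 0 where there is no reading.
- manip.camera_model(name): a dict with "intrinsics" (3x3 intrinsics, pixels), "view" (4x4, takes a point from world to camera coordinates). Camera axes: x right, y up, looking along -z (the intrinsics and any distortion apply to the point x, -y, -z); pixel columns grow to the right and rows downward; lengths in m; the calibration is good to about 2 mm. The wrist camera is an equidistant fisheye: a pixel r from the principal point sees the ray r / f radians off the axis. A picture is of the moment at which its call begins: read the wrist's pose just before it. camera_model takes no time and is no camera call; for the wrist camera it gives the pose at the moment of the call.
- manip.hand_in(): hands the job in; it is judged then, once.
The state is a dict: "t": time; "joints": joint angles; "dq": joint speeds; "joint_torque": joint torques, N m; "eef_pos": TCP position; "tcp_rot": TCP orientation; "wrist_force": force on the tool from outside, world axes, zero at the start; "moment": the same for the moment, N m; "width": finger opening in m; "finger_force": force on a finger pad.
Only numpy, scipy, OpenCV 4.12 (cv2) and the standard library are available. Lean on these libraries where they do the work, as an engineer would, in place of code of your own. Each camera call takes 0.05 s, during which the arm holds its last target. There are 200 camera calls.

TASK

The villa has to come off the layout for repair, but its base plate sits tight in its plot. Put every car that is parked on the plate upright in the tray, and draw the locking pin and park it in the keeper notch beside its bore; then set the cork sanding block against the kerb in front of the pocket and lever the plate's edge up over the block with the pry bar until it is off its clips. Finally put bar and block back on the work board and lift the villa over onto the middle of the cork pad, standing level. Do not tip it over, and leave the bottle, the paint pot and the tree where they are.

Things in the scene. Friction and masses are not known exactly. Their poses are not given: they have to be found in the camera images.
- plot: Fixed plywood plot, 10 mm high; origin on the deck under the middle of the plate's seat. x to the back, y to the left, z up. Kerbs 36 mm high frame the seat (30 mm up). Right kerb: outer face y=-122.5 mm, inner -90; a paved pad, 16 mm high, x -60 to 24, reaches from it to y=-197. Cheek with the pin's bore on the front kerb.
- pocket (a point): Lever pocket: a 26 mm wide gap along y through the right kerb (x -13 to 13 mm in the plot), floor 10 mm, plate's underside 30 mm above the deck; point 20 mm up on the kerb's outer face. The plate's edge is 35 mm farther in, with free space under it. Two spring clips in this kerb grip the edge: lifting takes 20 to 35 N, it stays where it is let go, and past 7 mm it comes to rest on the clips.
- keeper (a point): Keeper notch on the front kerb, 60 mm left of the bore: middle of a groove along the plot's x, 46 mm long, 11 mm wide, open at the top, floor 44 mm and top 56 mm above the deck; the point is where the middle of the parked pin's shank lies, 48 mm up. The knob hangs out in front (-x).
- villa_base: Loose plywood plate 210 x 175 x 9 mm with the villa on it, 0.5 kg; origin under its middle, x back, y left (axes as the plot while seated). Car yard on the front 75 mm, villa behind. A lug on its front edge takes the pin. Right edge at y=-87.5 mm.
- lever_edge (a point): Lower right edge of the plate, at its middle, above the pocket; 30 mm above the deck while seated.
- tower (a point): Grip point in the middle of the villa's square tower, 44 x 44 mm (sides along the plate's x and y), 130 mm above the plate's underside; walls end 137 mm up, spire to 194. Take it across x (front and back faces are free); the house adjoins on the right.
- lock_pin: Loose pin: steel shank 8 mm thick, 44 mm long along +x; red knob 16 mm thick, 20 mm long along -x (take it from above, across y); origin where they meet. At the start the shank is in its bore, 9.4 mm wide, 50 mm above the deck, along the plot's x; it is drawn straight to the front (-x) by 45 mm and locks the plate until then. 0.04 kg.
- pin_mid (a point): Middle of the pin's shank, 22 mm from the origin.
- pry_bar: Loose flat pry bar, 230 mm: steel blade x -30 to 120 mm, 14 wide, 5 thick, tip at +x; blue handle x -110 to -25, 17 wide, 16 high. Origin on the underside, which is flat from end to end; z up. 0.12 kg. Set tip 14 mm under the plate over the block, it slopes about 23 degrees up to the handle; pressed down level it lifts the edge 10 mm.
- bar_tip (a point): End of the bar's blade, mid thickness (120 mm from the origin).
- bar_grip (a point): Grip point in the handle, 175 mm behind the tip, 8 mm above the underside.
- sanding_block: Loose cork sanding block, 31 (x) x 63 (y) x 20 mm high; origin under its middle. Serves as the fulcrum: it belongs on the paved pad, touching or nearly touching the kerb in front of the pocket.
- work_board: Fixed plywood board 345 (x) x 160 (y) x 12 mm, spanning x -195..150 and y -80..80 mm of its own frame; origin at its underside on the deck. Bar, block and tray lie on it at the start.
- car_tray: Fixed shallow wooden tray on the work board, 186 (x) x 84 (y) x 16 mm outside, walls 5 mm, floor 5 mm; origin under its middle, 12 mm above the deck.
- car_red: Red model car, 19 (x) x 48 (y) x 16 mm, length along y, origin under its middle, 12 g; may be absent.
- car_silver: Silver model car, same size and axes; may be absent.
- van_cream: Cream estate car, same size and axes; may be absent.
- pad: Fixed cork-topped pad 170 (x) x 160 (y) x 20 mm, a little smaller than the plate; origin under its middle on the deck.
- glue_bottle: Bystander: white glue bottle with an orange nozzle, 37 mm thick, 105 high; leave alone.
- paint_green: Bystander: green paint pot, 31 mm thick, 30 high; leave alone.
- conifer_3: Bystander: model conifer, 140 mm high; leave alone.
There are look-alikes about, which are no part of the job. There is more than one size of the sanding_block; the one meant has the size given above.

How it is judged:
By the outcome, as a careful person would: the job done as asked, in the order asked, and still so for the second after the job is handed in, with the robot touching nothing.
Of car_red, car_silver, van_cream only 1 to 3 are there at a start; the rules pass over those that are not, and their reading is None.
At some moment in a run one of sanding_block may be knocked a few centimetres aside while the robot is not near it.
It also fails if it takes over 210 s, if anything falls off the work surface, if the arm or the gripper's body presses on something with over 40 N, if the wrist force passes 120 N, or if a joint passes its speed limit or range.

## Working session

There is one attempt and no reset: what is moved stays moved. The work goes in short steps, Python scripts to look and compute and a tool call to move; the robot and the scene stay as the last step left them, time stands still between calls to the robot, and variables do not carry over. Pictures are saved under pics/ and viewed, at most 14 in all, crops included, and the job is handed in when it is done.

Besides the shell and the picture viewer there is one more tool, called after ">>>" as name(argument=value, ...) on one line, values as JSON. apply_moves: Moves the arm, as the interface text tells. Its arguments: {"type":"object","properties":{"slide":{"type":"array","items":{"type":"array","items":{"type":"number"}}},"twist":{"type":"array","items":{"type":"array","items":{"type":"number"}}},"hand":{"type":"number"},"force":{"type":"number"}},"required":["slide","twist"]}

```bash
mkdir -p pics; cat > h.py <<'E'
import numpy as np, cv2
from scipy.spatial.transform import Rotation as R
from workcell import manip as m
def cap(n,f=None):
    M=m.camera_model(n); p,d=m.capture(n)
    if f: cv2.imwrite('pics/'+f,p[:,:,::-1])
    return p,d,M
def cloud(d,M):
    K=np.array(M['intrinsics']);V=np.array(M['view']);v,u=np.mgrid[:d.shape[0],:d.shape[1]]
    c=np.stack([(u-K[0,2])/K[0,0]*d,-(v-K[1,2])/K[1,1]*d,-d],-1)
    Vi=np.linalg.inv(V);return c@Vi[:3,:3].T+Vi[:3,3]
def st():
    s=m.read_state();print('t',round(s['t'],2),'p',np.round(s['eef_pos'],4),'rv',np.round(s['tcp_rot'],3),'F',np.round(s['wrist_force'],1),'w',round(float(s['width']),4),np.round(s['finger_force'],1));return s
E
python3 - <<'E'
from h import *
for n in('scene','top'):
    p,d,M=cap(n,n+'0.png');np.savez(n+'0.npz',p=p,d=d,**M);print(n,M)
    cv2.imwrite(f'pics/{n}0b.png',cv2.resize(p[:,:,::-1],(800,600),interpolation=cv2.INTER_CUBIC))
st()
E
```

```text
scene {'intrinsics': array([[395.4216312 ,   0.        , 258.15655241],
       [  0.        , 395.4216312 , 193.39733847],
       [  0.        ,   0.        ,   1.        ]]), 'view': array([[ 0.49884488, -0.8662773 , -0.02678467, -0.29067166],
       [ 0.48909179,  0.2558606 ,  0.83386125, -0.36649244],
       [-0.71550193, -0.42906758,  0.55132386, -1.10357134],
       [ 0.        ,  0.        ,  0.        ,  1.        ]])}
top {'intrinsics': array([[419.46164575,   0.        , 255.85731458],
       [  0.        , 419.46164575, 193.08343462],
       [  0.        ,   0.        ,   1.        ]]), 'view': array([[ 0.02197872, -0.99931416,  0.02980185, -0.03989105],
       [ 0.99576384,  0.02454323,  0.08861155, -0.56619027],
       [-0.08928221,  0.02772804,  0.99562033, -1.17767183],
       [ 0.        ,  0.        ,  0.        ,  1.        ]])}
t 0.1 p [0.2016 0.5378 0.2294] rv [-5.600e-01 -3.091e+00  3.000e-03] F [-0.3  0.7  0.7] w 0.094 0.0
```

View pics/scene0b.png

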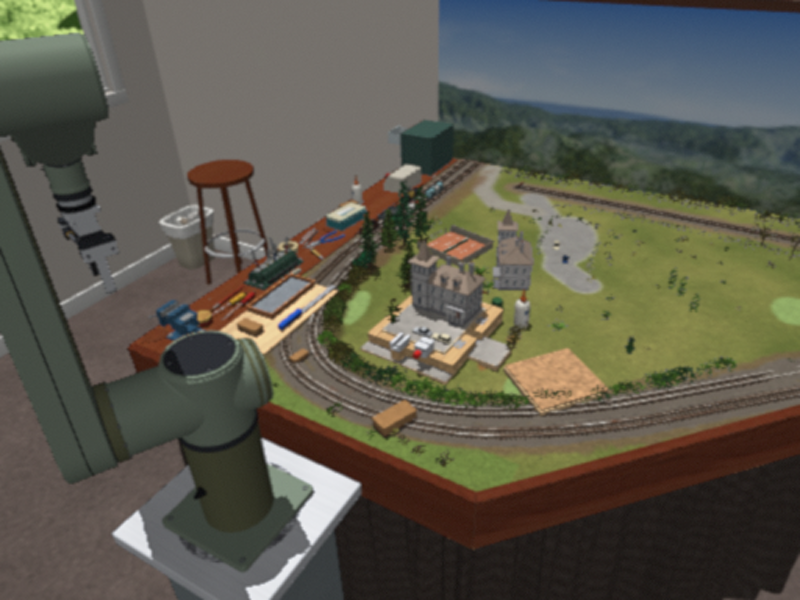

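View pics/top0b.png

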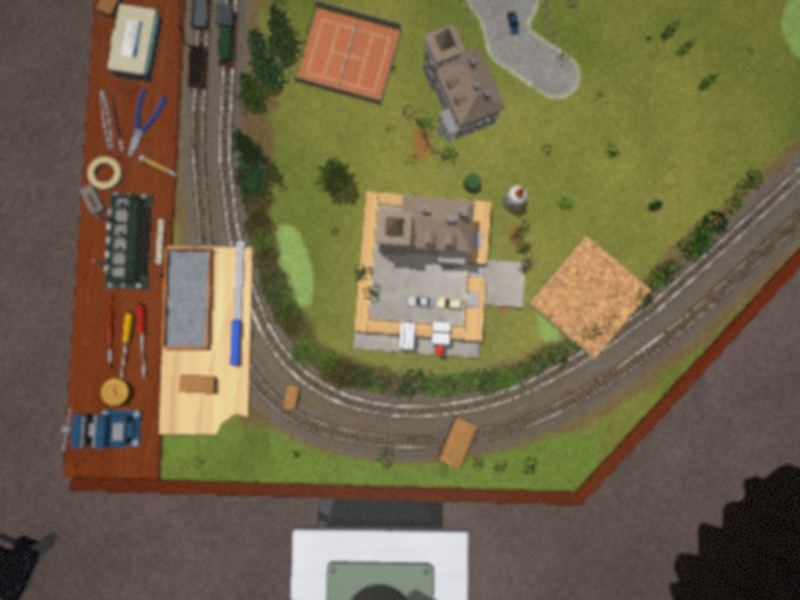

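The top view (800 px wide) shows the plot at about (425,265). The silver car is at (420,301), the cream car at (448,303), and the pin knob at (440,350). The pad is at (590,296), the board at (207,340), the tray at (188,298) and the bar at (237,300).

There are three block candidates: (198,384) on the board, a small one at (291,397) and a large one at (459,443). I'll measure all three.

```bash
python3 - <<'E'
from h import *
z=np.load('top0.npz');p,d=z['p'],z['d'];M={'intrinsics':z['intrinsics'],'view':z['view']}
C=cloud(d,M);hsv=cv2.cvtColor(p,cv2.COLOR_RGB2HSV)
s=512/800
def pr(n,x,y,w=0):
    u,v=int(x*s),int(y*s);print(n,p[v,u],hsv[v,u],np.round(C[v,u],4))
for n,x,y in [('blkA',198,384),('blkB',291,397),('blkC',459,443),('tray',188,298),('barblade',239,270),('handle',236,340),('board',225,400),('silver',420,301),('cream',448,303),('knob',440,350),('kerbR',480,225),('kerbL',366,260),('pave',505,283),('pad',590,296),('yard',400,315),('tower',395,225),('deck',330,230)]: pr(n,x,y)
# colour blobs
def blob(name,mask,box):
    x0,y0,x1,y1=[int(q*s) for q in box];mm=np.zeros(mask.shape,np.uint8);mm[y0:y1,x0:x1]=mask[y0:y1,x0:x1]
    n,l,stt,ce=cv2.connectedComponentsWithStats(mm)
    i=1+np.argmax(stt[1:,4]);P=C[l==i];r=cv2.minAreaRect(P[:,:2].astype(np.float32)*1000)
    print(name,stt[i],'rect',np.round(r[0],1),np.round(r[1],1),round(r[2],1),'z',np.round(np.percentile(P[:,2],[10,50,90]),4))
h,S,V=[hsv[...,i].astype(int) for i in range(3)]
Z=C[...,2]
blob('A',((Z>.022)&(S>80)).astype(np.uint8),(172,365,225,400))
blob('B',((Z>.012)).astype(np.uint8),(275,380,310,415))
blob('C',((Z>.012)).astype(np.uint8),(430,410,490,475))
blob('pad',((Z>.012)&(h<20)&(S>60)).astype(np.uint8),(520,230,660,365))
blob('handle',((h>95)&(h<130)&(S>120)).astype(np.uint8),(220,300,250,380))
blob('tray',((Z>.0135)).astype(np.uint8),(160,235,216,360))
blob('traycol',((S<90)).astype(np.uint8),(162,245,215,350))
blob('board',((Z>.008)).astype(np.uint8),(160,240,260,440))
blob('kerb',((Z>.03)&(h<25)&(S>80)).astype(np.uint8),(340,180,500,350))
blob('plot',((Z>.007)).astype(np.uint8),(340,180,540,370))
E
```

```text
blkA [174 126  74] [ 16 147 174] [0.4117 0.3332 0.0333]
blkB [174 131  82] [ 16 135 174] [0.3891 0.168  0.0143]
blkC [168 125  77] [ 16 138 168] [ 0.3148 -0.1372  0.0253]
tray [135 142 147] [103  21 147] [0.5669 0.3621 0.0182]
barblade [188 189 191] [110   4 191] [0.6212 0.2735 0.0181]
handle [ 59 102 203] [111 181 203] [0.4917 0.2692 0.0246]
board [232 202 145] [ 20  96 232] [0.3806 0.288  0.0069]
silver [110 113 114] [ 98   9 114] [ 0.5685 -0.06    0.0519]
cream [86 86 79] [30 21 86] [ 0.5672 -0.111   0.0493]
knob [223  65  54] [  2 193 223] [ 0.4796 -0.0977  0.0564]
kerbR [195 155 103] [ 17 120 195] [ 0.7115 -0.1706  0.0377]
kerbL [225 181 122] [ 17 117 225] [0.6425 0.0378 0.0336]
pave [181 173 164] [ 16  24 181] [ 0.6078 -0.2216  0.0173]
pad [199 152 102] [ 15 124 199] [ 0.5885 -0.3803  0.0164]
yard [166 158 151] [ 14  23 166] [ 0.5434 -0.0272  0.0378]
tower [86 77 64] [18 65 86] [ 0.671  -0.0094  0.2101]
deck [103 109  54] [ 33 129 109] [ 7.025e-01  1.080e-01 -1.000e-04]
A [114 240  24  13 251] rect [424.6 186.6] [ 35.  364.8] 5.5 z [0.0278 0.0307 0.0337]
B [181 247  10  16  74] rect [388.1 169.3] [20.  42.1] 81.3 z [0.0125 0.0143 0.0167]
C [280 267  25  34 464] rect [360.1 -63.8] [227.3  88.1] 56.5 z [0.0227 0.0265 0.0292]
pad [ 339  152   78   78 3056] rect [ 508.5 -258.4] [199.4 500.8] 32.2 z [0.0161 0.0195 0.0228]
handle [148 205   6  28 124] rect [492.4 142.8] [ 76.4 269.4] 2.2 z [0.0235 0.0268 0.03  ]
tray [ 103  158   35   72 1944] rect [559.7 207. ] [204.6 398.6] 0.6 z [0.015  0.0181 0.0265]
traycol [ 106  160   28   62 1616] rect [558.  204.4] [404.3 178.1] 87.3 z [0.0141 0.0173 0.0209]
board [ 102  153   64  128 6632] rect [496.9 207.7] [363.7 400.8] 1.0 z [0.0095 0.0138 0.0253]
kerb [ 227  123   32   91 1023] rect [614.   14.8] [ 80.1 308.9] 89.8 z [0.0326 0.0358 0.0396]
plot [ 226  120  117  109 8894] rect [ 624.6 -110. ] [326.1 339.6] 1.0 z [0.0139 0.0385 0.1493]
```

>>> apply_moves(slide=[[0, 0, -0.03]], twist=[[0, 0, 0]])

```text
t: 0.2
eef_pos: [0.2002, 0.5352, 0.255]
tcp_rot: [-0.56, -3.087, 0.018]
wrist_force: [-0.4, 0.2, 0.1]
width: 0.0941
finger_force: 0.0
```

```bash
cat >> h.py <<'E'
def Rd(deg):
    "tool pointing down, tool y at angle deg from world x"
    a=np.radians(deg);y=np.array([np.cos(a),np.sin(a),0]);z=np.array([0,0,-1.]);return np.stack([np.cross(y,z),y,z],1)
def plan(wps,start=None):
    "wps: (pos, R) world poses; prints slide/twist from the present pose"
    if start is None:
        s=m.read_state();p0=np.array(s['eef_pos']);R0=R.from_rotvec(s['tcp_rot']).as_matrix()
    else: p0,R0=np.array(start[0]),start[1]
    for p,Q in wps:
        print('slide',np.round(R0.T@(np.array(p)-p0),4).tolist(),'twist',np.round(np.degrees(R.from_matrix(R0.T@Q).as_rotvec()),2).tolist())
E
python3 - <<'E'
from h import *
s=st();M=m.camera_model('wrist');print(M)
Vi=np.linalg.inv(M['view']);R0=R.from_rotvec(s['tcp_rot']).as_matrix()
print('cam in tool',R0.T@(Vi[:3,3]-s['eef_pos']),R0.T@Vi[:3,:3])
for a in(-2,178):plan([([.5,-.06,.36],Rd(a))])
E
```

```text
t 0.2 p [0.2002 0.5352 0.255 ] rv [-0.56  -3.087  0.018] F [-0.4  0.2  0.1] w 0.0941 0.0
{'intrinsics': array([[297.31863964,   0.        , 257.04456757],
       [  0.        , 297.31863964, 188.13693576],
       [  0.        ,   0.        ,   1.        ]]), 'view': array([[ 0.35050106,  0.93649017, -0.01162644, -0.56883418],
       [-0.90434034,  0.33518792, -0.26423021,  0.0356764 ],
       [-0.24355195,  0.10312722,  0.96438956, -0.42176279],
       [ 0.        ,  0.        ,  0.        ,  1.        ]])}
cam in tool [ 0.0772229   0.00034021 -0.15440448] [[ 6.93055586e-04  9.63994515e-01  2.65921220e-01]
 [ 9.99999735e-01 -6.09119587e-04 -3.98115885e-04]
 [-2.21803705e-04  2.65921425e-01 -9.63994682e-01]]
slide [-0.4895, -0.4532, -0.1004] twist [-0.65, 0.34, 71.44]
slide [-0.4895, -0.4532, -0.1004] twist [-0.37, -0.71, -108.56]
```

>>> apply_moves(slide=[[0, 0, -0.05], [0, 0, -0.1], [-0.49, -0.453, -0.1], [-0.49, -0.453, -0.1], [-0.49, -0.453, -0.1], [-0.49, -0.453, -0.1], [-0.49, -0.453, -0.1], [-0.49, -0.453, -0.1], [-0.49, -0.453, -0.1], [-0.49, -0.453, -0.1], [-0.49, -0.453, -0.1], [-0.49, -0.453, -0.1]], twist=[[0, 0, 0], [0, 0, 0], [-0.65, 0.34, 71.4], [-0.65, 0.34, 71.4], [-0.65, 0.34, 71.4], [-0.65, 0.34, 71.4], [-0.65, 0.34, 71.4], [-0.65, 0.34, 71.4], [-0.65, 0.34, 71.4], [-0.65, 0.34, 71.4], [-0.65, 0.34, 71.4], [-0.65, 0.34, 71.4]])

```text
t: 1.4
eef_pos: [0.4267, 0.0897, 0.3602]
tcp_rot: [-2.257, -2.179, -0.018]
wrist_force: [0.4, 0.3, 0.6]
width: 0.0936
finger_force: 0.0
```

```bash
python3 - <<'E'
from h import *
st();plan([([.5,-.06,.36],Rd(-2))])
E
```

```text
t 1.4 p [0.4267 0.0897 0.3602] rv [-2.257 -2.179 -0.018] F [0.4 0.3 0.6] w 0.0936 0.0
slide [-0.147, 0.0785, -0.001] twist [0.31, -0.63, -0.01]
```

>>> apply_moves(slide=[[-0.147, 0.0785, 0], [-0.147, 0.0785, 0], [-0.147, 0.0785, 0], [-0.147, 0.0785, 0], [-0.147, 0.0785, 0], [-0.147, 0.0785, 0], [-0.147, 0.0785, 0]], twist=[[0.3, -0.6, 0], [0.3, -0.6, 0], [0.3, -0.6, 0], [0.3, -0.6, 0], [0.3, -0.6, 0], [0.3, -0.6, 0], [0.3, -0.6, 0]])

```text
t: 2.1
eef_pos: [0.4994, -0.0563, 0.3594]
tcp_rot: [-2.256, -2.185, -0.001]
wrist_force: [1.0, 1.0, -0.4]
width: 0.0944
finger_force: 0.0
```

```bash
cat >> h.py <<'E'
def rays(M,shape=(384,512)):
    K=np.array(M['intrinsics']);V=np.array(M['view']);v,u=np.mgrid[:shape[0],:shape[1]]
    x=(u-K[0,2])/K[0,0];y=(v-K[1,2])/K[1,1];r=np.hypot(x,y)+1e-9
    c=np.stack([np.sin(r)*x/r,-np.sin(r)*y/r,-np.cos(r)],-1);Vi=np.linalg.inv(V)
    return c@Vi[:3,:3].T,Vi[:3,3],np.cos(r)
def wcloud(d,M):
    D,o,c=rays(M);return o+D*(d/c)[...,None]
def topdown(p,M,z,x0,x1,y0,y1,res=.0005):
    "rectify wrist picture onto plane z: rows = x decreasing, cols = y decreasing"
    xs=np.arange(x1,x0,-res);ys=np.arange(y1,y0,-res);X,Y=np.meshgrid(xs,ys,indexing='ij')
    P=np.stack([X,Y,np.full_like(X,z),np.ones_like(X)],-1)@np.array(M['view']).T
    x,y,w=P[...,0],-P[...,1],-P[...,2];r=np.hypot(x,y);th=np.arctan2(r,w);K=M['intrinsics']
    return cv2.remap(p,(K[0,2]+K[0,0]*th*x/r).astype(np.float32),(K[1,2]+K[1,1]*th*y/r).astype(np.float32),cv2.INTER_LINEAR)
E
python3 - <<'E'
from h import *
st();p,d,M=cap('wrist');np.savez('w1.npz',p=p,d=d,**M)
cv2.imwrite('pics/w1.png',cv2.resize(p[:,:,::-1],(800,600),interpolation=cv2.INTER_CUBIC))
E
```

```text
t 2.1 p [ 0.4994 -0.0563  0.3594] rv [-2.256e+00 -2.185e+00 -1.000e-03] F [ 1.   1.  -0.4] w 0.0944 0.0
```

View pics/w1.png

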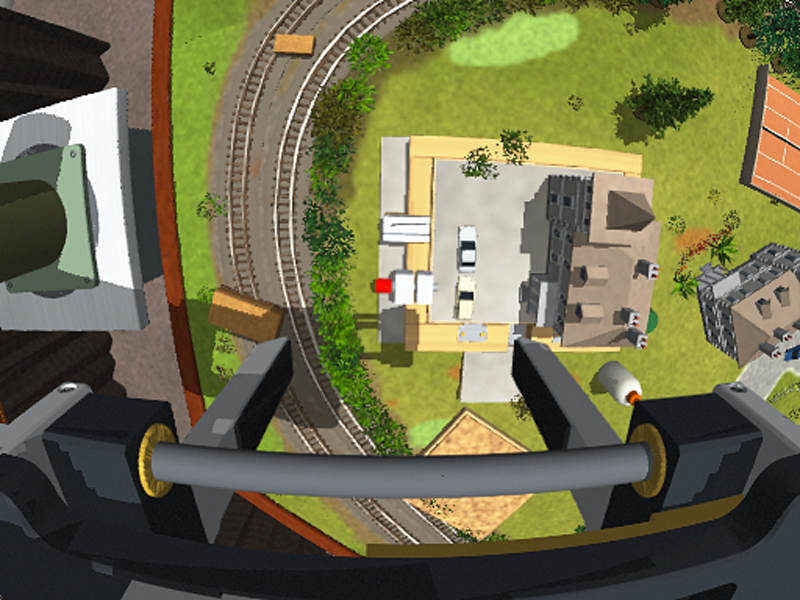

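The wrist view shows the silver car at (467,249) and the cream car at (465,298). The knob is at (383,286), the keeper at (405,229) and the pocket near (515,335). I'll rectify the picture onto the kerb plane to measure.

```bash
python3 - <<'E'
from h import *
z=np.load('w1.npz');p,d=z['p'],z['d'];M={'intrinsics':z['intrinsics'],'view':z['view']}
t=topdown(p,M,.036,.45,.75,-.27,.07,.0005)
t=cv2.resize(t,None,fx=1,fy=1)[:,:,::-1].copy()
for i in range(0,600,100): cv2.line(t,(0,i),(8,i),(0,0,255),2)
for i in range(0,680,100): cv2.line(t,(i,0),(i,8),(0,0,255),2)
cv2.imwrite('pics/w1r.png',t);print(t.shape)
C=wcloud(d,M)
for n,x,y in [('kerbL',600,158),('kerbRfront',430,338),('silv',467,249),('cream',465,297),('odd',472,333),('yard',500,280),('pave',480,380),('knob',383,286),('tower',615,205),('deck',560,100),('pad',470,440)]:
    u,v=int(x*.64),int(y*.64);print(n,np.round(C[v,u],4))
E
```

```text
(600, 680, 3)
kerbL [0.7172 0.0356 0.0351]
kerbRfront [ 0.5274 -0.16    0.0373]
silv [ 0.5646 -0.0597  0.0522]
cream [ 0.5632 -0.1111  0.0505]
odd [ 0.574  -0.1563  0.0372]
yard [ 0.6037 -0.0967  0.0384]
pave [ 0.5882 -0.225   0.0153]
knob [ 0.4795 -0.0948  0.0583]
tower [ 0.6629 -0.0041  0.1839]
deck [6.829e-01 1.015e-01 4.000e-04]
pad [ 0.5766 -0.3065  0.02  ]
```

View pics/w1r.png

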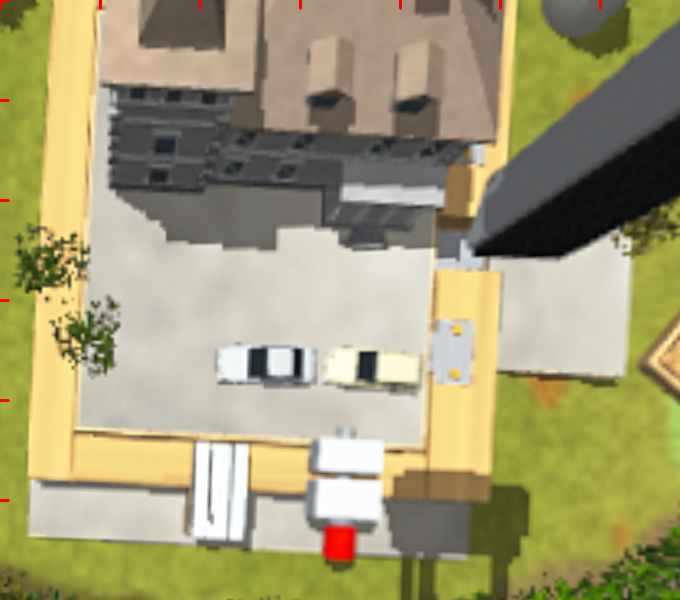

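```bash
python3 - <<'E'
from h import *
z=np.load('w1.npz');p,d=z['p'],z['d'];M={'intrinsics':z['intrinsics'],'view':z['view']}
t=topdown(p,M,.036,.45,.75,-.27,.07,.0005);h=cv2.cvtColor(t,cv2.COLOR_RGB2HSV).astype(int)
k=(h[...,1]>75)&(h[...,0]<25)&(h[...,2]>120)
X=lambda r:.75-r*.0005
Y=lambda c:.07-c*.0005
def fit(a,b):
    a,b=np.array(a),np.array(b)
    for _ in range(3):
        q=np.polyfit(a,b,1);e=abs(b-np.polyval(q,a));g=e<max(.0007,1.5*np.median(e));a,b=a[g],b[g]
    return q,len(a)
r=np.arange(280,470);e=[450+np.argmin(k[i,450:560]) for i in r];q,n=fit(X(r),Y(np.array(e)));print('right outer y=',q,np.degrees(np.arctan(q[0])),n)
c=np.r_[np.arange(90,185),np.arange(255,300)];e=[460+np.argmin(k[460:540,i]) for i in c];q2,n=fit(Y(c),X(np.array(e)));print('front outer x=',q2,np.degrees(np.arctan(q2[0])),n)
e=[460-np.argmin(k[460:400:-1,i]) for i in c];q3,n=fit(Y(c),X(np.array(e)));print('plate front/seat x=',q3,np.degrees(np.arctan(q3[0])),n)
# plot axes
yaw=(np.arctan(q[0])-np.arctan(q2[0]))/2;print('yaw',np.degrees(yaw))
C=wcloud(d,M);hs=cv2.cvtColor(p,cv2.COLOR_RGB2HSV)
box=(C[...,0]>.545)&(C[...,0]<.59)&(C[...,1]<-.03)&(C[...,1]>-.14)
for n,lo,hi in(('silver',-.086,-.03),('cream',-.14,-.087)):
    g=box&(C[...,1]>lo)&(C[...,1]<hi)&(C[...,2]>.044)
    P=C[g];rr=cv2.minAreaRect((P[:,:2]*1000).astype(np.float32));print(n,np.round(rr[0],1),np.round(rr[1],1),round(rr[2],1),len(P),P[:,2].max())
g=(hs[...,1]>170)&((hs[...,0]<6)|(hs[...,0]>174))&(abs(C[...,0]-.48)<.04)&(abs(C[...,1]+.095)<.04)
P=C[g];rr=cv2.minAreaRect((P[:,:2]*1000).astype(np.float32));print('knob',np.round(rr[0],1),np.round(rr[1],1),round(rr[2],1),len(P),np.percentile(P[:,2],[5,50,95]))
g=(hs[...,1]<50)&(C[...,2]>.012)&(C[...,2]<.021)&(C[...,1]<-.19)&(C[...,1]>-.27)&(C[...,0]>.54)&(C[...,0]<.66)
P=C[g];rr=cv2.minAreaRect((P[:,:2]*1000).astype(np.float32));print('pave',np.round(rr[0],1),np.round(rr[1],1),round(rr[2],1),len(P),P.min(0))
E
```

```text
right outer y= [ 0.07419684 -0.21170953] 4.243390086672752 190
front outer x= [0.05967116 0.50724595] 3.414856347514187 140
plate front/seat x= [0.05109362 0.5341315 ] 2.9249056222667464 62
yaw 0.4142668695792826
silver [565.9 -57.6] [40.7 56.3] 1.7 10752 0.47629583608431425
cream [ 564.  -114.9] [47.9 19. ] 85.2 315 0.05794755308851224
knob [480.2 -95.3] [13.4 14.5] 88.5 82 [0.05195209 0.05646371 0.0581881 ]
pave [ 602.7 -222.9] [74.5 65.6] 0.4 1024 [ 0.56551179 -0.25569755  0.01349017]
```

```bash
python3 - <<'E'
from h import *
for f in('w1','top0'):
    z=np.load(f+'.npz');p,d=z['p'],z['d'];M={'intrinsics':z['intrinsics'],'view':z['view']}
    C=wcloud(d,M) if f=='w1' else cloud(d,M)
    X,Y,Z=[C[...,i] for i in range(3)]
    for a,b in((.06,.09),(.09,.115),(.115,.14),(.14,.17),(.17,.25)):
        g=(Z>a)&(Z<b)&(Y<.06)&(Y>-.2)&(X>.6)&(X<.8)
        print(f,a,g.sum(),np.round(np.percentile(X[g],[0,1,3,10]),3) if g.sum() else '')
    g=(Z>.13)&(Z<.25)&(Y<.06)&(Y>-.2)&(X>.6)&(X<.8)
    g&=(X<.70);print('front y range',np.percentile(Y[g],[1,99]) if g.sum() else '')
    # tower
    g=(Z>.18)&(Z<.26)&(Y<.06)&(Y>-.04)&(X>.62)&(X<.76);P=C[g];print('spire',P[np.argmax(P[:,2])])
E
```

```text
w1 0.06 825 [0.633 0.633 0.634 0.637]
w1 0.09 518 [0.65  0.65  0.651 0.651]
w1 0.115 1744 [0.646 0.647 0.649 0.651]
w1 0.14 2286 [0.647 0.65  0.652 0.655]
w1 0.17 1910 [0.647 0.649 0.65  0.654]
front y range [-0.13477757  0.01746797]
spire [ 0.67534545 -0.0088758   0.22367507]
top0 0.06 184 [0.633 0.633 0.634 0.636]
top0 0.09 41 [0.65  0.65  0.651 0.651]
top0 0.115 689 [0.646 0.647 0.648 0.652]
top0 0.14 719 [0.647 0.65  0.652 0.66 ]
top0 0.17 478 [0.648 0.649 0.651 0.655]
front y range [-0.13563383  0.01732012]
spire [ 0.67517501 -0.00901741  0.22541559]
```

```bash
cat >> h.py <<'E'
def onplane(uv,M,z):
    K=np.array(M['intrinsics']);Vi=np.linalg.inv(M['view']);uv=np.atleast_2d(uv)
    D=np.stack([(uv[:,0]-K[0,2])/K[0,0],-(uv[:,1]-K[1,2])/K[1,1],-np.ones(len(uv))],-1)@Vi[:3,:3].T
    return Vi[:3,3]+D*((z-Vi[2,3])/D[:,2])[:,None]
def mrect(mask,M,z,box=None,name=''):
    mm=mask.astype(np.uint8)
    if box: b=np.zeros_like(mm);x0,y0,x1,y1=box;b[y0:y1,x0:x1]=mm[y0:y1,x0:x1];mm=b
    cs,_=cv2.findContours(mm,cv2.RETR_EXTERNAL,cv2.CHAIN_APPROX_NONE);c=max(cs,key=cv2.contourArea)[:,0,:]
    P=onplane(c.astype(float),M,z);r=cv2.minAreaRect((P[:,:2]*1000).astype(np.float32))
    print(name,'ctr',np.round(r[0],1),'size',np.round(r[1],1),'ang',round(r[2],1));return r
E
python3 - <<'E'
from h import *
z=np.load('top0.npz');p,d=z['p'],z['d'];M={'intrinsics':z['intrinsics'],'view':z['view']}
hs=cv2.cvtColor(p,cv2.COLOR_RGB2HSV).astype(int);h,S,V=hs[...,0],hs[...,1],hs[...,2]
mrect((S<60),M,.017,(105,158,138,225),'trayfloor')
mrect((S>110)&(h<25),M,.032,(112,236,142,256),'A')
mrect((S>110)&(h<25),M,.014,(178,244,196,266),'B')
mrect((S>100)&(h<22),M,.026,(278,262,310,304),'C')
mrect((h>95)&(h<130)&(S>110),M,.024,(140,195,160,240),'handle')
mrect((S<30)&(V>140),M,.017,(146,150,160,208),'blade')
mrect((S>60)&(h<22)&(V>120),M,.02,(335,148,420,232),'pad')
s=m.read_state();p0=np.array(s['eef_pos']);print(p0)
Q=Rd(-4)@R.from_euler('x',-7,degrees=True).as_matrix();print(Q)
print('tool z',Q[:,2])
for c in([.565,-.0615],[.564,-.1145]):
    tip=np.array([*c,.0435]);plan([(tip-Q[:,2]*.025+[0,0,.1],Q),(tip-Q[:,2]*.025,Q)])
E
```

```text
trayfloor ctr [566.  364.9] size [175.4  71.8] ang 1.3
A ctr [410.1 334.3] size [66.7 32.6] ang 87.1
B ctr [389.  167.2] size [23.1 45.2] ang 79.5
C ctr [ 311.4 -142.8] size [61.7 87.3] ang 66.1
handle ctr [487.5 270.8] size [13.1 76.8] ang 89.3
blade ctr [604.4 270.3] size [145.   14.5] ang 1.0
pad ctr [ 585.7 -381. ] size [162.3 173.1] ang 50.9
[ 0.49944817 -0.05618763  0.3595827 ]
[[ 0.06975647  0.99012836  0.12157248]
 [ 0.99756405 -0.06923652 -0.00850118]
 [ 0.          0.12186934 -0.99254615]]
tool z [ 0.12157248 -0.00850118 -0.99254615]
slide [-0.0032, 0.0626, 0.1913] twist [-6.97, -0.17, 2.18]
slide [-0.0033, 0.0625, 0.2913] twist [-6.97, -0.17, 2.18]
slide [-0.0562, 0.0632, 0.1913] twist [-6.97, -0.17, 2.18]
slide [-0.0563, 0.0632, 0.2913] twist [-6.97, -0.17, 2.18]
```

Block A measures about 66x33 mm and fits the given 63x31. B at 45x23 is too small, and C at 87x62 is too large. The silver car comes first.

>>> apply_moves(slide=[[-0.003, 0.0625, 0.05], [-0.003, 0.0625, 0.1], [-0.003, 0.0625, 0.15], [-0.003, 0.0625, 0.19], [-0.003, 0.0625, 0.22], [-0.003, 0.0625, 0.25], [-0.003, 0.0625, 0.27], [-0.003, 0.0625, 0.27], [-0.003, 0.0625, 0.27]], twist=[[-7, 0, 2], [-7, 0, 2], [-7, 0, 2], [-7, 0, 2], [-7, 0, 2], [-7, 0, 2], [-7, 0, 2], [-7, 0, 2], [-7, 0, 2]], hand=0.36)

```text
t: 3.05
eef_pos: [0.5626, -0.0619, 0.09]
tcp_rot: [2.229, 2.083, 0.131]
wrist_force: [0.0, 0.6, 0.8]
width: 0.0337
finger_force: 0.0
```

```bash
python3 - <<'E'
from h import *
st();p,d,M=cap('wrist')
t=topdown(p,M,.05,.5,.62,-.17,.01,.00025)[:,:,::-1]
cv2.imwrite('pics/w2.png',np.hstack([cv2.resize(t,(540,360)),cv2.resize(p[100:384,150:360,::-1],(260,360))]))
Q=Rd(-4)@R.from_euler('x',-7,degrees=True).as_matrix()
tip=np.array([.565,-.0615,.0435]);plan([(tip-Q[:,2]*.025,Q)])
E
```

```text
t 3.05 p [ 0.5626 -0.0619  0.09  ] rv [2.229 2.083 0.131] F [0.  0.6 0.8] w 0.0337 0.0
slide [0.001, -0.0044, 0.0224] twist [0.17, -0.12, 0.11]
```

View pics/w2.png

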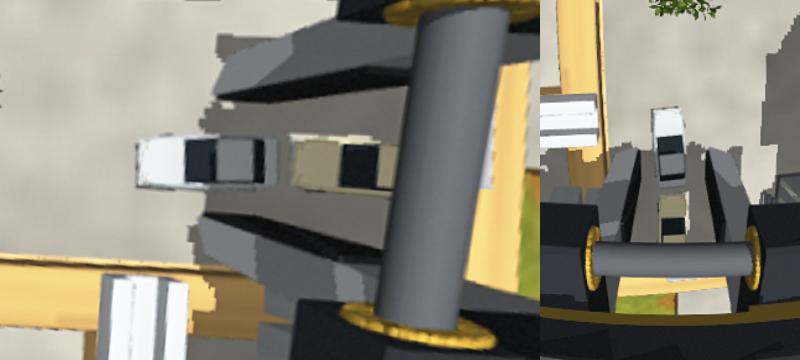

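The crop shows the silver car centred between the fingers at (206,162) and the cream car next to it at (345,165).

>>> apply_moves(slide=[[0.003, -0.004, 0.012], [0.003, -0.004, 0.0225], [0.003, -0.004, 0.0225], [0.003, -0.004, 0.0225]], twist=[[0, 0, 0], [0, 0, 0], [0, 0, 0], [0, 0, 0]])

```text
t: 3.5
eef_pos: [0.5616, -0.0598, 0.0665]
tcp_rot: [2.23, 2.081, 0.131]
wrist_force: [1.0, 0.0, -0.3]
width: 0.0334
finger_force: 0.4
```

>>> apply_moves(slide=[[0, 0, 0], [0, 0, 0], [0, 0, 0], [0, 0, 0], [0, 0, -0.01], [0, 0, -0.04], [0, 0, -0.04]], twist=[[0, 0, 0], [0, 0, 0], [0, 0, 0], [0, 0, 0], [0, 0, 0], [0, 0, 0], [0, 0, 0]], hand=0, force=8)

```text
t: 4.2
eef_pos: [0.5595, -0.0605, 0.1106]
tcp_rot: [2.225, 2.077, 0.136]
wrist_force: [0.6, -0.2, 0.8]
width: 0.0184
finger_force: 8.0
```

```bash
python3 - <<'E'
from h import *
st()
Q=Rd(1.0);plan([([.55,-.03,.20],Rd(-3)),([.45,.15,.25],Rd(0)),([.526,.364,.12],Q),([.526,.364,.047],Q)])
E
```

```text
t 4.2 p [ 0.5595 -0.0605  0.1106] rv [2.225 2.077 0.136] F [ 0.6 -0.2  0.8] w 0.0184 8.0
slide [0.0298, 0.0002, -0.0901] twist [7.47, 0.02, -0.96]
slide [0.2025, -0.1046, -0.1542] twist [7.47, 0.22, -3.95]
slide [0.4212, -0.0609, -0.0172] twist [7.47, 0.28, -4.95]
slide [0.4211, -0.0704, 0.0552] twist [7.47, 0.28, -4.95]
```

>>> apply_moves(slide=[[0.01, 0, -0.05], [0.03, 0, -0.09], [0.2, -0.1, -0.154], [0.2, -0.1, -0.154], [0.2, -0.1, -0.154], [0.2, -0.1, -0.154], [0.42, -0.061, -0.02], [0.42, -0.061, -0.02], [0.42, -0.061, -0.02], [0.42, -0.061, -0.02], [0.42, -0.061, -0.02], [0.42, -0.061, -0.02]], twist=[[7.5, 0, 0], [7.5, 0, -1], [7.5, 0.2, -4], [7.5, 0.2, -4], [7.5, 0.2, -4], [7.5, 0.2, -4], [7.5, 0.3, -5], [7.5, 0.3, -5], [7.5, 0.3, -5], [7.5, 0.3, -5], [7.5, 0.3, -5], [7.5, 0.3, -5]])

```text
t: 5.4
eef_pos: [0.5209, 0.3663, 0.1153]
tcp_rot: [-2.19, -2.238, 0.013]
wrist_force: [-0.1, -1.3, -1.3]
width: 0.0188
finger_force: 8.0
```

```bash
python3 - <<'E'
from h import *
st();Q=Rd(1.0);plan([([.526,.364,.08],Q),([.526,.364,.047],Q)])
p,d,M=cap('wrist');np.savez('w3.npz',p=p,d=d,**M)
t=topdown(p,M,.02,.40,.70,.22,.42,.0005)[:,:,::-1]
cv2.imwrite('pics/w3.png',np.hstack([t,cv2.resize(p[:,:,::-1],(400,300),interpolation=cv2.INTER_AREA)[:,:].copy() if 0 else cv2.copyMakeBorder(cv2.resize(p[:,:,::-1],(400,300)),0,300,0,0,cv2.BORDER_CONSTANT)]))
E
```

```text
t 5.4 p [0.5209 0.3663 0.1153] rv [-2.19  -2.238  0.013] F [-0.1 -1.3 -1.3] w 0.0188 8.0
slide [-0.0025, 0.0055, 0.0353] twist [-0.76, -0.07, 0.23]
slide [-0.0025, 0.006, 0.0683] twist [-0.76, -0.07, 0.23]
```

View pics/w3.png

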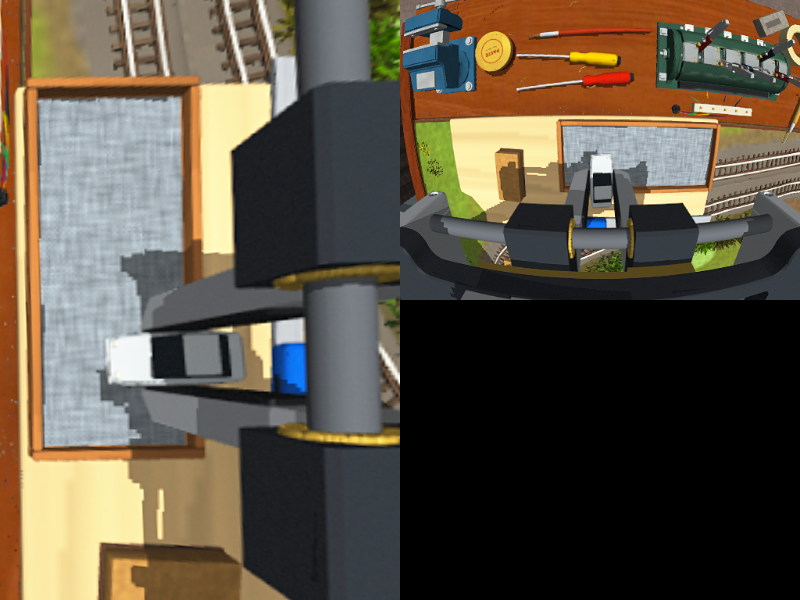

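The silver car is held level over the tray, whose floor spans columns 40–185 and rows 97–445. Lower and release.

>>> apply_moves(slide=[[-0.0025, 0.006, 0.035], [-0.0025, 0.006, 0.058], [-0.0025, 0.006, 0.066], [-0.0025, 0.006, 0.0685], [-0.0025, 0.006, 0.0685], [-0.0025, 0.006, 0.0685]], twist=[[-0.8, 0, 0], [-0.8, 0, 0], [-0.8, 0, 0], [-0.8, 0, 0], [-0.8, 0, 0], [-0.8, 0, 0]])

```text
t: 6.05
eef_pos: [0.5294, 0.3618, 0.0531]
tcp_rot: [2.199, 2.239, 0.014]
wrist_force: [0.6, -0.9, 0.1]
width: 0.0187
finger_force: 8.0
```

>>> apply_moves(slide=[[0, 0, 0], [0, 0, 0], [0, 0, 0], [0, 0, -0.02], [0, 0, -0.06], [0, 0, -0.11], [0, 0, -0.16], [0, 0, -0.16]], twist=[[0, 0, 0], [0, 0, 0], [0, 0, 0], [0, 0, 0], [0, 0, 0], [0, 0, 0], [0, 0, 0], [0, 0, 0]], hand=0.36)

```text
t: 6.85
eef_pos: [0.5321, 0.3637, 0.2215]
tcp_rot: [2.195, 2.236, 0.036]
wrist_force: [1.5, -0.0, 0.6]
width: 0.0337
finger_force: 0.0
```

```bash
python3 - <<'E'
from h import *
st();p,d,M=cap('wrist')
t=topdown(p,M,.025,.46,.66,.32,.42,.0005);C=wcloud(d,M)
cv2.imwrite('pics/w4.png',t[:,:,::-1])
g=(abs(C[...,0]-.565)<.08)&(abs(C[...,1]-.364)<.03)&(C[...,2]>.023)&(C[...,2]<.06)
P=C[g];r=cv2.minAreaRect((P[:,:2]*1000).astype(np.float32));print(r,len(P),np.percentile(P[:,2],[5,50,95]))
Q=Rd(-4)@R.from_euler('x',-7,degrees=True).as_matrix()
tip=np.array([.5645,-.1145,.0435]);plan([([.45,.15,.25],Rd(0)),(tip-Q[:,2]*.025+[0,0,.16],Q),(tip-Q[:,2]*.025+[0,0,.08],Q),(tip-Q[:,2]*.025,Q)])
E
```

```text
t 6.85 p [0.5321 0.3637 0.2215] rv [2.195 2.236 0.036] F [ 1.5 -0.   0.6] w 0.0337 0.0
((529.9965209960938, 360.7093200683594), (18.42022705078125, 46.359619140625), 1.1880232095718384) 567 [0.02391511 0.02676024 0.03348835]
slide [-0.2109, -0.0835, -0.0357] twist [0.9, -0.45, 1.06]
slide [-0.4774, 0.0227, -0.0143] twist [-6.11, -0.79, 5.03]
slide [-0.478, 0.0214, 0.0657] twist [-6.11, -0.79, 5.03]
slide [-0.4786, 0.0201, 0.1456] twist [-6.11, -0.79, 5.03]
```

>>> apply_moves(slide=[[-0.21, -0.083, -0.036], [-0.21, -0.083, -0.036], [-0.21, -0.083, -0.036], [-0.21, -0.083, -0.036], [-0.477, 0.023, -0.014], [-0.477, 0.023, -0.014], [-0.477, 0.023, -0.014], [-0.477, 0.023, -0.014], [-0.477, 0.023, -0.014], [-0.477, 0.023, -0.014], [-0.477, 0.023, -0.014], [-0.477, 0.023, -0.014]], twist=[[0.9, -0.45, 1], [0.9, -0.45, 1], [0.9, -0.45, 1], [0.9, -0.45, 1], [-6.1, -0.8, 5], [-6.1, -0.8, 5], [-6.1, -0.8, 5], [-6.1, -0.8, 5], [-6.1, -0.8, 5], [-6.1, -0.8, 5], [-6.1, -0.8, 5], [-6.1, -0.8, 5]])

```text
t: 8.1
eef_pos: [0.558, -0.1167, 0.2219]
tcp_rot: [2.238, 2.082, 0.108]
wrist_force: [-0.8, 0.2, 0.4]
width: 0.0337
finger_force: 0.0
```

>>> apply_moves(slide=[[0, 0, 0.05], [0, 0, 0.1], [0, 0, 0.125], [0, 0, 0.135], [0, 0, 0.135], [0, 0, 0.135]], twist=[[0, 0, 0], [0, 0, 0], [0, 0, 0], [0, 0, 0], [0, 0, 0], [0, 0, 0]])

```text
t: 8.7
eef_pos: [0.5748, -0.1168, 0.0913]
tcp_rot: [2.23, 2.083, 0.112]
wrist_force: [0.0, -0.5, 0.3]
width: 0.0338
finger_force: 0.0
```

```bash
python3 - <<'E'
from h import *
st();p,d,M=cap('wrist');C=wcloud(d,M)
hs=cv2.cvtColor(p,cv2.COLOR_RGB2HSV)
g=(C[...,0]>.545)&(C[...,0]<.585)&(C[...,1]<-.085)&(C[...,1]>-.142)&(C[...,2]>.043)&(C[...,2]<.058)
P=C[g];r=cv2.minAreaRect((P[:,:2]*1000).astype(np.float32));print(r,len(P))
t=topdown(p,M,.05,.5,.62,-.17,.01,.00025)[:,:,::-1];cv2.imwrite('pics/w5.png',t)
Q=Rd(-4)@R.from_euler('x',-7,degrees=True).as_matrix()
tip=np.array([.5645,-.1145,.0435]);plan([(tip-Q[:,2]*.025,Q)])
E
```

```text
t 8.7 p [ 0.5748 -0.1168  0.0913] rv [2.23  2.083 0.112] F [ 0.  -0.5  0.3] w 0.0338 0.0
((564.6215209960938, -114.40028381347656), (47.976810455322266, 18.618297576904297), 85.05069732666016) 1332
slide [0.0022, -0.0167, 0.0219] twist [-0.36, 0.4, 0.11]
```

>>> apply_moves(slide=[[0.002, -0.017, 0], [0.002, -0.017, 0.012], [0.002, -0.017, 0.0215], [0.002, -0.017, 0.0215], [0.002, -0.017, 0.0215]], twist=[[0, 0, 0], [0, 0, 0], [0, 0, 0], [0, 0, 0], [0, 0, 0]])

```text
t: 9.25
eef_pos: [0.56, -0.1147, 0.0664]
tcp_rot: [2.232, 2.083, 0.11]
wrist_force: [-0.2, 0.2, -0.3]
width: 0.0341
finger_force: 0.0
```

>>> apply_moves(slide=[[0, 0, 0], [0, 0, 0], [0, 0, 0], [0, 0, 0], [0, 0, -0.01], [0, 0, -0.05], [0, 0, -0.1], [0, 0, -0.13], [0, 0, -0.13], [0, 0, -0.13]], twist=[[0, 0, 0], [0, 0, 0], [0, 0, 0], [0, 0, 0], [0, 0, 0], [0, 0, 0], [0, 0, 0], [0, 0, 0], [0, 0, 0], [0, 0, 0]], hand=0, force=8)

```text
t: 10.25
eef_pos: [0.5454, -0.1129, 0.197]
tcp_rot: [2.231, 2.082, 0.111]
wrist_force: [-0.5, -1.0, -0.4]
width: 0.0186
finger_force: 8.0
```

```bash
python3 - <<'E'
from h import *
st()
Q=Rd(1.0);plan([([.45,.15,.25],Rd(0)),([.60,.364,.12],Q),([.60,.364,.047],Q)])
E
```

```text
t 10.25 p [ 0.5454 -0.1129  0.197 ] rv [2.231 2.082 0.111] F [-0.5 -1.  -0.4] w 0.0186 8.0
slide [0.2552, -0.1065, -0.0673] twist [6.54, 0.63, -3.96]
slide [0.48, 0.0127, 0.0756] twist [6.54, 0.68, -4.96]
slide [0.4805, 0.0044, 0.1482] twist [6.54, 0.68, -4.96]
```

>>> apply_moves(slide=[[0.255, -0.1065, -0.067], [0.255, -0.1065, -0.067], [0.255, -0.1065, -0.067], [0.255, -0.1065, -0.067], [0.255, -0.1065, -0.067], [0.48, 0.013, 0.076], [0.48, 0.013, 0.076], [0.48, 0.013, 0.076], [0.48, 0.013, 0.076], [0.48, 0.013, 0.076], [0.48, 0.013, 0.076], [0.48, 0.013, 0.076]], twist=[[6.5, 0.6, -4], [6.5, 0.6, -4], [6.5, 0.6, -4], [6.5, 0.6, -4], [6.5, 0.6, -4], [6.5, 0.7, -5], [6.5, 0.7, -5], [6.5, 0.7, -5], [6.5, 0.7, -5], [6.5, 0.7, -5], [6.5, 0.7, -5], [6.5, 0.7, -5]])

```text
t: 11.45
eef_pos: [0.5968, 0.3664, 0.1099]
tcp_rot: [-2.193, -2.24, 0.016]
wrist_force: [-0.1, -0.5, -0.9]
width: 0.0184
finger_force: 8.0
```

>>> apply_moves(slide=[[0, 0, 0.0], [0, 0, 0], [0, 0, 0.03], [0, 0, 0.04], [0, 0, 0.05], [0, 0, 0.05]], twist=[[0, 0, 0], [0, 0, 0], [0, 0, 0], [0, 0, 0], [0, 0, 0], [0, 0, 0]])

```text
t: 12.05
eef_pos: [0.5987, 0.3629, 0.0678]
tcp_rot: [-2.2, -2.239, 0.004]
wrist_force: [-0.2, -0.0, -0.6]
width: 0.0185
finger_force: 8.0
```

```bash
python3 - <<'E'
from h import *
st();Q=Rd(1.0);plan([([.60,.364,.047],Q)])
E
```

```text
t 12.05 p [0.5987 0.3629 0.0678] rv [-2.2   -2.239  0.004] F [-0.2 -0.  -0.6] w 0.0185 8.0
slide [0.001, 0.0014, 0.0208] twist [-0.22, -0.01, -0.01]
```

>>> apply_moves(slide=[[0.001, 0.001, 0.012], [0.001, 0.001, 0.02], [0.001, 0.001, 0.0205], [0.001, 0.001, 0.0205]], twist=[[0, 0, 0], [0, 0, 0], [0, 0, 0], [0, 0, 0]])

```text
t: 12.45
eef_pos: [0.6004, 0.3652, 0.0477]
tcp_rot: [-2.199, -2.24, 0.002]
wrist_force: [-0.1, 0.3, -0.5]
width: 0.0184
finger_force: 8.0
```

>>> apply_moves(slide=[[0, 0, 0], [0, 0, 0], [0, 0, 0], [0, 0, -0.02], [0, 0, -0.06], [0, 0, -0.11], [0, 0, -0.16], [0, 0, -0.18], [0, 0, -0.18]], twist=[[0, 0, 0], [0, 0, 0], [0, 0, 0], [0, 0, 0], [0, 0, 0], [0, 0, 0], [0, 0, 0], [0, 0, 0], [0, 0, 0]], hand=0.36)

```text
t: 13.35
eef_pos: [0.6037, 0.3664, 0.2348]
tcp_rot: [2.199, 2.24, 0.016]
wrist_force: [-0.5, 0.8, -0.2]
width: 0.034
finger_force: 0.0
```

```bash
python3 - <<'E'
from h import *
s=st();print(np.round(s['joints'],3));p,d,M=cap('wrist');C=wcloud(d,M)
cv2.imwrite('pics/w6.png',topdown(p,M,.025,.46,.66,.32,.42,.0005)[:,:,::-1])
for lo,hi in((.5,.562),(.562,.64)):
    g=(C[...,0]>lo)&(C[...,0]<hi)&(abs(C[...,1]-.364)<.03)&(C[...,2]>.023)&(C[...,2]<.06)
    P=C[g];r=cv2.minAreaRect((P[:,:2]*1000).astype(np.float32));print(r,len(P),np.percentile(P[:,2],[5,50,95]))
for a in(87,-93):plan([([.45,.15,.25],Rd(0)),([.478,-.092,.2],Rd(a))])
E
```

```text
t 13.35 p [0.6037 0.3664 0.2348] rv [2.199 2.24  0.016] F [-0.5  0.8 -0.2] w 0.034 0.0
[0.422 0.474 1.182 0.002 1.476 0.404]
((529.7278442382812, 360.8739318847656), (18.29596519470215, 48.43718719482422), 0.5821853280067444) 495 [0.02369155 0.02667858 0.03333236]
((601.3867797851562, 365.7226257324219), (18.171669006347656, 47.75387191772461), 3.319040298461914) 514 [0.02390856 0.02825474 0.03371917]
slide [-0.2127, -0.1558, -0.0204] twist [0.17, -0.18, 1.05]
slide [-0.4553, -0.1324, 0.0289] twist [0.27, -0.02, -85.95]
slide [-0.2127, -0.1558, -0.0204] twist [0.17, -0.18, 1.05]
slide [-0.4553, -0.1324, 0.0289] twist [-0.02, -0.28, 94.05]
```

>>> apply_moves(slide=[[-0.213, -0.156, -0.02], [-0.213, -0.156, -0.02], [-0.213, -0.156, -0.02], [-0.213, -0.156, -0.02], [-0.213, -0.156, -0.02], [-0.455, -0.132, 0.02], [-0.455, -0.132, 0.02], [-0.455, -0.132, 0.02], [-0.455, -0.132, 0.02], [-0.455, -0.132, 0.02], [-0.455, -0.132, 0.02], [-0.455, -0.132, 0.02]], twist=[[0.2, -0.1, -8], [0.2, -0.1, -16], [0.2, -0.1, -25], [0.2, -0.1, -33], [0.2, -0.1, -41], [0.2, -0.1, -49], [0.2, -0.1, -57], [0.2, -0.1, -65], [0.2, -0.1, -73], [0.2, -0.1, -81], [0.2, -0.1, -86], [0.2, -0.1, -86]])

```text
t: 14.6
eef_pos: [0.4749, -0.0954, 0.2039]
tcp_rot: [-0.087, -3.131, 0.002]
wrist_force: [-0.3, 0.4, -1.1]
width: 0.0337
finger_force: 0.0
```

>>> apply_moves(slide=[[0, 0, 0], [0, 0, 0], [0, 0, 0], [0, 0, 0]], twist=[[0, 0, 0], [0, 0, 0], [0, 0, 0], [0, 0, 0]])

```text
t: 15.0
eef_pos: [0.4772, -0.091, 0.2078]
tcp_rot: [-0.078, -3.138, 0.003]
wrist_force: [0.9, -0.5, 0.5]
width: 0.0335
finger_force: 0.0
```

```bash
python3 - <<'E'
from h import *
s=st();print(np.round(s['joints'],3));p,d,M=cap('wrist');np.savez('w7.npz',p=p,d=d,**M);C=wcloud(d,M)
t=topdown(p,M,.058,.44,.56,-.17,.01,.00025)[:,:,::-1];cv2.imwrite('pics/w7.png',np.hstack([cv2.resize(t,(540,360)),cv2.resize(p[:,:,::-1],(260,195))[:,:] if 0 else cv2.copyMakeBorder(cv2.resize(p[:,:,::-1],(260,195)),0,165,0,0,cv2.BORDER_CONSTANT)]))
hs=cv2.cvtColor(p,cv2.COLOR_RGB2HSV)
g=(hs[...,1]>170)&((hs[...,0]<6)|(hs[...,0]>174))&(abs(C[...,0]-.48)<.04)&(abs(C[...,1]+.095)<.04)
P=C[g];rr=cv2.minAreaRect((P[:,:2]*1000).astype(np.float32));print('knob',rr,len(P),np.percentile(P[:,2],[5,50,95]))
plan([([.479,-.0955,.10],Rd(87)),([.479,-.0955,.056],Rd(87))])
E
```

```text
t 15.0 p [ 0.4772 -0.091   0.2078] rv [-7.800e-02 -3.138e+00  3.000e-03] F [ 0.9 -0.5  0.5] w 0.0335 0.0
[-0.365  0.038  1.779 -0.003  1.327 -1.885]
knob ((479.0235290527344, -98.35751342773438), (18.81130599975586, 15.706948280334473), 87.3183822631836) 222 [0.05067635 0.0562864  0.05846659]
slide [-0.0022, -0.004, 0.1079] twist [-0.13, -0.14, 0.14]
slide [-0.0023, -0.0039, 0.1519] twist [-0.13, -0.14, 0.14]
```

View pics/w7.png

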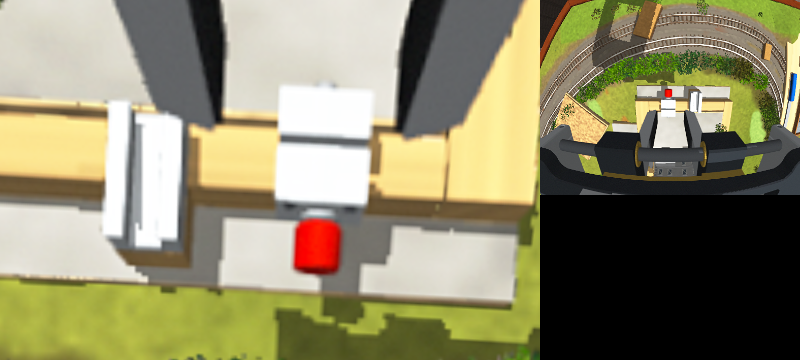

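The pin knob is at (318,245) in the rectified view, with the keeper groove at (145,185). Descend on the knob.

>>> apply_moves(slide=[[-0.002, -0.006, 0.04], [-0.002, -0.006, 0.09], [-0.002, -0.006, 0.12], [-0.002, -0.006, 0.12], [-0.002, -0.006, 0.12]], twist=[[0, 0, 0], [0, 0, 0], [0, 0, 0], [0, 0, 0], [0, 0, 0]])

```text
t: 15.55
eef_pos: [0.4788, -0.0983, 0.0882]
tcp_rot: [-0.08, -3.138, 0.003]
wrist_force: [-0.0, 0.7, 0.1]
width: 0.0341
finger_force: 0.0
```

```bash
python3 - <<'E'
from h import *
s=st();p,d,M=cap('wrist');C=wcloud(d,M);hs=cv2.cvtColor(p,cv2.COLOR_RGB2HSV)
g=(hs[...,1]>170)&((hs[...,0]<6)|(hs[...,0]>174))&(abs(C[...,0]-.48)<.04)&(abs(C[...,1]+.095)<.04)
t=topdown(p,M,.056,.44,.56,-.17,.01,.00025);h=cv2.cvtColor(t,cv2.COLOR_RGB2HSV);k=(h[...,1]>170)&((h[...,0]<6)|(h[...,0]>174))
c=np.argwhere(k);print('rect x',.56-np.percentile(c[:,0],[1,50,99])*.00025,'y',.01-np.percentile(c[:,1],[1,50,99])*.00025)
P=C[g&(C[...,2]>.0555)];print('cloud top med',np.median(P,0),len(P))
plan([([.479,-.097,.056],Rd(87))])
E
```

```text
t 15.55 p [ 0.4788 -0.0983  0.0882] rv [-8.000e-02 -3.138e+00  3.000e-03] F [-0.   0.7  0.1] w 0.0341 0.0
rect x [0.4865  0.477   0.46775] y [-0.08875 -0.096   -0.10325]
cloud top med [ 0.47865025 -0.09586413  0.05689981] 294
slide [0.0011, 0.0019, 0.0335] twist [-0.19, 0.01, 0.08]
```

>>> apply_moves(slide=[[0.001, 0.0025, 0.02], [0.001, 0.0025, 0.032], [0.001, 0.0025, 0.032], [0.001, 0.0025, 0.032]], twist=[[0, 0, 0], [0, 0, 0], [0, 0, 0], [0, 0, 0]])

```text
t: 16.0
eef_pos: [0.4784, -0.0964, 0.0568]
tcp_rot: [-0.081, -3.139, 0.004]
wrist_force: [-0.3, 0.9, 0.8]
width: 0.0336
finger_force: 0.0
```

>>> apply_moves(slide=[[0, 0, 0], [0, 0, 0], [0, 0, 0], [0, 0, 0], [0, 0, 0]], twist=[[0, 0, 0], [0, 0, 0], [0, 0, 0], [0, 0, 0], [0, 0, 0]], hand=0, force=20)

```text
t: 16.5
eef_pos: [0.4781, -0.0963, 0.0563]
tcp_rot: [-0.081, -3.139, 0.004]
wrist_force: [-0.4, -1.1, 2.2]
width: 0.014
finger_force: 20.0
```

```bash
python3 - <<'E'
from h import *
s=st()
u=np.array([np.cos(np.radians(-3)),np.sin(np.radians(-3)),0])
R0=R.from_rotvec(s['tcp_rot']).as_matrix();print('dir -x plot in tool',-R0.T@u, 'plot y',R0.T@np.array([-u[1],u[0],0]),'up',R0.T@[0,0,1])
E
```

```text
t 16.5 p [ 0.4781 -0.0963  0.0563] rv [-0.081 -3.139  0.004] F [-0.4 -1.1  2.2] w 0.014 20.0
dir -x plot in tool [9.99998336e-01 7.51319021e-04 1.66240316e-03] plot y [-7.46877595e-04  9.99996155e-01 -2.67070003e-03] up [ 0.0016644  -0.00266945 -0.99999505]
```

>>> apply_moves(slide=[[0.003, 0, 0], [0.008, 0, 0], [0.015, 0, 0], [0.022, 0, 0], [0.029, 0, 0], [0.036, 0, 0], [0.043, 0, 0], [0.05, 0, 0], [0.052, 0, 0], [0.052, 0, 0], [0.052, 0, 0]], twist=[[0, 0, 0], [0, 0, 0], [0, 0, 0], [0, 0, 0], [0, 0, 0], [0, 0, 0], [0, 0, 0], [0, 0, 0], [0, 0, 0], [0, 0, 0], [0, 0, 0]])

```text
t: 17.6
eef_pos: [0.4254, -0.0934, 0.0557]
tcp_rot: [-0.081, -3.137, 0.003]
wrist_force: [0.2, -0.3, 0.1]
width: 0.0136
finger_force: 20.0
```

```bash
python3 - <<'E'
from h import *
s=st();p,d,M=cap('wrist');np.savez('w8.npz',p=p,d=d,**M)
t=topdown(p,M,.050,.39,.55,-.14,.0,.00025)[:,:,::-1]
tk=topdown(p,M,.056,.39,.55,-.14,.0,.00025)[:,:,::-1]
cv2.imwrite('pics/w8.png',cv2.resize(np.hstack([t,tk]),None,fx=.7,fy=.7))
E
```

```text
t 17.6 p [ 0.4254 -0.0934  0.0557] rv [-8.100e-02 -3.137e+00  3.000e-03] F [ 0.2 -0.3  0.1] w 0.0136 20.0
```

View pics/w8.png

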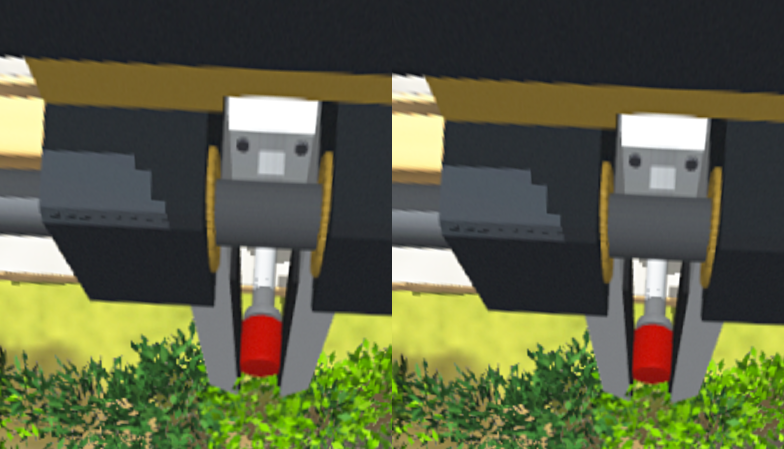

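The pin is fully out of the bore, with the knob at (260,345) and the bare shank behind it. I'll measure the keeper extents from the earlier depth data.

```bash
python3 - <<'E'
from h import *
a=np.radians(-3);ux=np.array([np.cos(a),np.sin(a)]);uy=np.array([-np.sin(a),np.cos(a)])
g0=np.array([.4781,-.0963])
for f in('w1','w7','w8'):
    z=np.load(f+'.npz');M={'intrinsics':z['intrinsics'],'view':z['view']};C=wcloud(z['d'],M)
    q=(C[...,:2]-g0);px,py=q@ux,q@uy;Z=C[...,2]
    g=(abs(py-.06)<.022)&(px>-.02)&(px<.07)&(Z>.052)&(Z<.062)
    if g.sum()<20: print(f,g.sum());continue
    print(f,g.sum(),'px',np.round(np.percentile(px[g],[1,5,50,95,99]),4),'py',np.round(np.percentile(py[g],[1,5,50,95,99]),4),np.median(Z[g]))
    print(np.histogram(py[g],bins=np.arange(.038,.083,.002)))
    g=(abs(py-.06)<.004)&(px>-.005)&(px<.05)&(Z>.04)&(Z<.06);print('floor z',np.round(np.percentile(Z[g],[10,50,90]),4))
Q=Rd(87)
def tgt(dx,dy,z): return (np.r_[g0+dx*ux+dy*uy,z],Q)
plan([tgt(-.053,0,.080),tgt(-.053,.06,.080),tgt(-.0097,.06,.080),tgt(-.0097,.06,.0545)])
E
```

```text
w1 276 px [0.002  0.0036 0.0224 0.0429 0.0451] py [0.0476 0.0481 0.0545 0.0727 0.0729] 0.056037820992431014
(array([ 0,  0,  0,  0, 10, 42, 32, 30, 26,  0,  0,  0,  0,  4, 31, 42, 40,
       19,  0,  0,  0,  0]), array([0.038, 0.04 , 0.042, 0.044, 0.046, 0.048, 0.05 , 0.052, 0.054,
       0.056, 0.058, 0.06 , 0.062, 0.064, 0.066, 0.068, 0.07 , 0.072,
       0.074, 0.076, 0.078, 0.08 , 0.082]))
floor z [0.0429 0.0441 0.0453]
w7 521 px [0.0003 0.0017 0.0201 0.0407 0.0447] py [0.0473 0.0476 0.0658 0.0721 0.0728] 0.05605677793611058
(array([ 0,  0,  0,  0, 37, 67, 62, 65, 13,  0,  0,  0,  0, 32, 75, 69, 70,
       31,  0,  0,  0,  0]), array([0.038, 0.04 , 0.042, 0.044, 0.046, 0.048, 0.05 , 0.052, 0.054,
       0.056, 0.058, 0.06 , 0.062, 0.064, 0.066, 0.068, 0.07 , 0.072,
       0.074, 0.076, 0.078, 0.08 , 0.082]))
floor z [0.0435 0.0444 0.0452]
w8 0
slide [0.0006, -0.0001, -0.0242] twist [-0.13, -0.16, 0.05]
slide [0.0005, 0.0599, -0.0243] twist [-0.13, -0.16, 0.05]
slide [-0.0428, 0.0598, -0.0244] twist [-0.13, -0.16, 0.05]
slide [-0.0428, 0.0599, 0.0011] twist [-0.13, -0.16, 0.05]
```

>>> apply_moves(slide=[[0.002, 0, -0.012], [0.002, 0, -0.024], [0.002, 0.03, -0.024], [0.002, 0.06, -0.024], [0.001, 0.06, -0.024], [-0.02, 0.06, -0.024], [-0.0435, 0.06, -0.024], [-0.0435, 0.06, -0.024], [-0.0435, 0.06, -0.024], [-0.0435, 0.06, -0.024]], twist=[[0, 0, 0], [0, 0, 0], [0, 0, 0], [0, 0, 0], [0, 0, 0], [0, 0, 0], [0, 0, 0], [0, 0, 0], [0, 0, 0], [0, 0, 0]])

```text
t: 18.65
eef_pos: [0.4735, -0.0365, 0.081]
tcp_rot: [0.082, 3.139, -0.005]
wrist_force: [2.4, -1.1, 3.6]
width: 0.0137
finger_force: 21.7
```

```bash
python3 - <<'E'
from h import *
a=np.radians(-3);ux=np.array([np.cos(a),np.sin(a)]);uy=np.array([-np.sin(a),np.cos(a)])
g0=np.array([.4781,-.0963]);st()
plan([(np.r_[g0-.009*ux+.06*uy,.0545],Rd(87))])
E
```

```text
t 18.65 p [ 0.4735 -0.0365  0.081 ] rv [ 0.082  3.139 -0.005] F [ 2.4 -1.1  3.6] w 0.0137 21.7
slide [0.0013, 0.0006, 0.0265] twist [-0.19, 0.08, 0.02]
```

>>> apply_moves(slide=[[0.001, 0.0005, 0.006], [0.001, 0.0005, 0.012], [0.001, 0.0005, 0.017], [0.001, 0.0005, 0.022], [0.001, 0.0005, 0.0255], [0.001, 0.0005, 0.0255], [0.001, 0.0005, 0.0255]], twist=[[0, 0, 0], [0, 0, 0], [0, 0, 0], [0, 0, 0], [0, 0, 0], [0, 0, 0], [0, 0, 0]])

```text
t: 19.35
eef_pos: [0.4716, -0.0352, 0.0557]
tcp_rot: [-0.081, -3.139, 0.003]
wrist_force: [-1.5, 2.1, 11.6]
width: 0.0137
finger_force: 20.0
```

```bash
python3 - <<'E'
from h import *
st();p,d,M=cap('wrist')
t=topdown(p,M,.052,.43,.55,-.11,.03,.00025)[:,:,::-1];cv2.imwrite('pics/w9.png',t)
E
```

```text
t 19.35 p [ 0.4716 -0.0352  0.0557] rv [-8.100e-02 -3.139e+00  3.000e-03] F [-1.5  2.1 11.6] w 0.0137 20.0
```

View pics/w9.png

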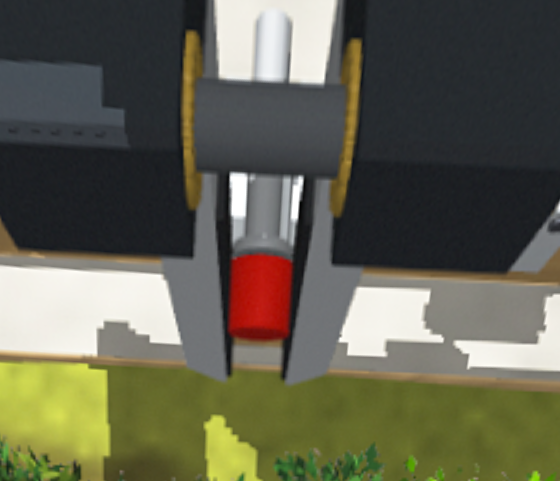

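The pin is seated: the shank lies along the groove and the knob is at (262,295). Release, retreat and check.

>>> apply_moves(slide=[[0, 0, 0], [0, 0, 0], [0, 0, 0], [0, 0, -0.02], [0, 0, -0.06], [0, 0, -0.11], [0, 0, -0.15], [0, 0, -0.15], [0, 0, -0.15]], twist=[[0, 0, 0], [0, 0, 0], [0, 0, 0], [0, 0, 0], [0, 0, 0], [0, 0, 0], [0, 0, 0], [0, 0, 0], [0, 0, 0]], hand=0.36)

```text
t: 20.3
eef_pos: [0.4717, -0.035, 0.2046]
tcp_rot: [-0.081, -3.139, 0.004]
wrist_force: [-0.3, 0.1, -0.6]
width: 0.0338
finger_force: 0.0
```

```bash
python3 - <<'E'
from h import *
s=st();print(np.round(s['joints'],2));p,d,M=cap('wrist');C=wcloud(d,M)
a=np.radians(-3);ux=np.array([np.cos(a),np.sin(a)]);uy=np.array([-np.sin(a),np.cos(a)]);g0=np.array([.4781,-.0963])
q=(C[...,:2]-g0);px,py=q@ux,q@uy;Z=C[...,2]
for lo,hi in((-.025,-.003),(0.002,.015),(.015,.03),(.03,.044)):
    g=(abs(py-.06)<.009)&(px>lo)&(px<hi)&(Z>.047);print(lo,g.sum(),'py',np.round(np.percentile(py[g],[2,50,98]),4),'px',np.round(np.percentile(px[g],[2,98]),4),'ztop',np.round(np.percentile(Z[g],[50,95]),4))
# block & bar re-look with top
pt,dt,Mt=cap('top');np.savez('top1.npz',p=pt,d=dt,**Mt)
hs=cv2.cvtColor(pt,cv2.COLOR_RGB2HSV).astype(int);h,S,V=hs[...,0],hs[...,1],hs[...,2]
mrect((S>110)&(h<25),Mt,.032,(105,230,160,275),'A')
mrect((h>95)&(h<130)&(S>110),Mt,.024,(135,190,165,245),'handle')
mrect((S<30)&(V>140),Mt,.017,(146,150,160,208),'blade')
mrect((S>60)&(h<22)&(V>120),Mt,.02,(335,148,420,232),'pad')
for b in(1,-179,91,-89):plan([([.40,.15,.25],Rd(b)),([.41,.334,.2],Rd(b))])
E
```

```text
t 20.3 p [ 0.4717 -0.035   0.2046] rv [-0.081 -3.139  0.004] F [-0.3  0.1 -0.6] w 0.0338 0.0
[-0.26  0.01  1.81 -0.    1.32 -1.77]
-0.025 225 py [0.0527 0.0609 0.068 ] px [-0.0161 -0.0033] ztop [0.0701 0.0733]
0.002 150 py [0.0513 0.0599 0.0684] px [0.0025 0.0145] ztop [0.0609 0.0679]
0.015 176 py [0.0512 0.0598 0.0685] px [0.0152 0.0296] ztop [0.057  0.0606]
0.03 154 py [0.051  0.0588 0.0686] px [0.0302 0.0437] ztop [0.0557 0.0575]
A ctr [411.7 333.6] size [33.3 66.7] ang 1.2
handle ctr [487.5 270.6] size [12.8 76.8] ang 89.3
blade ctr [604.4 270.3] size [145.   14.5] ang 1.0
pad ctr [ 585.4 -380.1] size [162.  174.6] ang 51.3
slide [0.0798, 0.1806, -0.0476] twist [-0.36, -0.24, 86.04]
slide [0.079, 0.365, 0.0021] twist [-0.36, -0.24, 86.04]
slide [0.0798, 0.1806, -0.0476] twist [0.25, -0.37, -93.96]
slide [0.079, 0.365, 0.0021] twist [0.25, -0.37, -93.96]
slide [0.0798, 0.1806, -0.0476] twist [-0.08, -0.39, -3.96]
slide [0.079, 0.365, 0.0021] twist [-0.08, -0.39, -3.96]
slide [0.0798, 0.1806, -0.0476] twist [-0.59, 0.12, 176.04]
slide [0.079, 0.365, 0.0021] twist [-0.59, 0.12, 176.04]
```

```bash
python3 - <<'E'
from h import *
p,d,M=cap('wrist')
C=wcloud(d,M)
a=np.radians(-3);ux=np.array([np.cos(a),np.sin(a)]);uy=np.array([-np.sin(a),np.cos(a)]);g0=np.array([.4781,-.0963])
q=(C[...,:2]-g0);px,py=q@ux,q@uy;Z=C[...,2]
for lo in np.arange(-.03,.05,.006):
    g=(abs(py-.06)<.004)&(px>lo)&(px<lo+.006);print(round(lo,3),g.sum(),np.round(np.percentile(Z[g],[5,50,95]),4) if g.sum() else '')
ps,ds,Ms=cap('scene');
cr=p[100:230,170:330,::-1];cv2.imwrite('pics/w10.png',np.hstack([cv2.resize(cr,(480,390),interpolation=cv2.INTER_CUBIC),cv2.resize(ps[190:260,225:305,::-1],(320,390),interpolation=cv2.INTER_CUBIC)]))
E
```

```text
-0.03 282 [0.0047 0.3021 0.3038]
-0.024 35 [0.0047 0.0056 0.0069]
-0.018 96 [0.0056 0.0638 0.0733]
-0.012 73 [0.0059 0.0719 0.0739]
-0.006 55 [0.0069 0.0712 0.0728]
-0.0 36 [0.0662 0.0676 0.0706]
0.006 29 [0.061  0.063  0.0643]
0.012 33 [0.059  0.0609 0.0623]
0.018 39 [0.0561 0.059  0.0606]
0.024 34 [0.0547 0.0573 0.059 ]
0.03 30 [0.0525 0.0551 0.0567]
0.036 29 [0.0504 0.0532 0.0548]
0.042 21 [0.0437 0.0519 0.0532]
0.048 18 [0.0382 0.0396 0.0408]
```

View pics/w10.png

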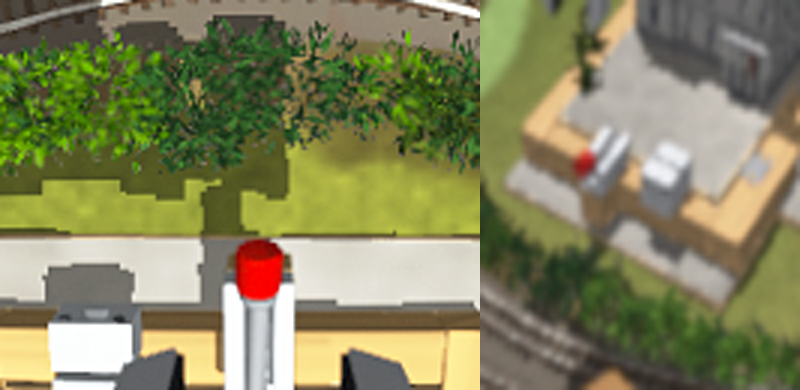

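The view shows the knob at (260,270) sitting high. The depth profile gives about 18° of slope, so the knob's rear rim has caught on the keeper's front edge. I'll regrip, pull the pin 4 mm forward, level it and lower it.

```bash
python3 - <<'E'
from h import *
a=np.radians(-3);ux=np.array([np.cos(a),np.sin(a)]);uy=np.array([-np.sin(a),np.cos(a)]);g0=np.array([.4781,-.0963])
Q=Rd(87);Qt=Q@R.from_euler('y',-18,degrees=True).as_matrix();print(Qt[:,2])
def T(px,z,Q): return (np.r_[g0+px*ux+.0605*uy,z]-Q[:,2]*.006,Q)
A=T(-.0095,.063,Q);plan([A])
plan([T(-.0135,.067,Q),T(-.0135,.067,Qt),T(-.0135,.0495,Qt)],A)
E
```

```text
[ 0.3085935  -0.0161727  -0.95105652]
slide [-0.0028, -0.0006, 0.1328] twist [-0.08, -0.42, 0.04]
slide [0.004, -0.0, -0.004] twist [0.0, 0.0, 0.0]
slide [0.0059, -0.0, -0.0037] twist [-0.0, -18.0, 0.0]
slide [0.0059, -0.0, 0.0138] twist [-0.0, -18.0, 0.0]
```

>>> apply_moves(slide=[[-0.001, -0.0005, 0.05], [-0.002, -0.0005, 0.1], [-0.003, -0.0005, 0.125], [-0.003, -0.0005, 0.132], [-0.003, -0.0005, 0.132], [-0.003, -0.0005, 0.132]], twist=[[0, 0, 0], [0, -0.4, 0], [0, -0.4, 0], [0, -0.4, 0], [0, -0.4, 0], [0, -0.4, 0]])

```text
t: 21.1
eef_pos: [0.4753, -0.0361, 0.0731]
tcp_rot: [0.081, 3.135, -0.004]
wrist_force: [0.3, 0.3, -0.4]
width: 0.034
finger_force: 0.0
```

>>> apply_moves(slide=[[0, 0, 0], [0, 0, 0], [0, 0, 0], [0, 0, 0], [0.004, 0, -0.004], [0.004, 0, -0.004], [0.005, 0, -0.004], [0.006, 0, -0.004], [0.006, 0, -0.004], [0.006, 0, -0.004]], twist=[[0, 0, 0], [0, 0, 0], [0, 0, 0], [0, 0, 0], [0, 0, 0], [0, 0, 0], [0, -8, 0], [0, -16, 0], [0, -18, 0], [0, -18, 0]], hand=0, force=25)

```text
t: 22.1
eef_pos: [0.465, -0.0347, 0.0744]
tcp_rot: [0.073, 2.827, -0.013]
wrist_force: [-2.1, 1.1, -2.9]
width: 0.0164
finger_force: 27.2
```

```bash
python3 - <<'E'
from h import *
st();p,d,M=cap('wrist');C=wcloud(d,M)
a=np.radians(-3);ux=np.array([np.cos(a),np.sin(a)]);uy=np.array([-np.sin(a),np.cos(a)]);g0=np.array([.4781,-.0963])
q=(C[...,:2]-g0);px,py=q@ux,q@uy;Z=C[...,2]
for lo in np.arange(-.03,.05,.006):
    g=(abs(py-.06)<.003)&(px>lo)&(px<lo+.006)&(Z<.1);print(round(lo,3),g.sum(),np.round(np.percentile(Z[g],[5,50,95]),4) if g.sum() else '')
Q=Rd(87);Qt=Q@R.from_euler('y',-18,degrees=True).as_matrix();
def T(px,z,Q): return (np.r_[g0+px*ux+.0605*uy,z]-Q[:,2]*.006,Q)
plan([T(-.0135,.067,Qt),T(-.0135,.0495,Qt)])
E
```

```text
t 22.1 p [ 0.465  -0.0347  0.0744] rv [ 0.073  2.827 -0.013] F [-2.1  1.1 -2.9] w 0.0164 27.2
-0.03 62 [0.0041 0.0049 0.0063]
-0.024 103 [0.0051 0.0066 0.0656]
-0.018 269 [0.0061 0.069  0.0749]
-0.012 102 [0.0062 0.0078 0.0746]
-0.006 159 [0.0087 0.0232 0.0722]
-0.0 150 [0.0105 0.0248 0.069 ]
0.006 19 [0.0627 0.0639 0.0652]
0.012 31 [0.0611 0.0624 0.0635]
0.018 28 [0.0596 0.0607 0.062 ]
0.024 31 [0.0572 0.0589 0.0599]
0.03 28 [0.0556 0.0574 0.0582]
0.036 23 [0.0538 0.0557 0.057 ]
0.042 9 [0.0534 0.0542 0.0546]
0.048 0 
slide [-0.0001, -0.0003, 0.002] twist [-0.03, -0.13, 0.07]
slide [0.0052, -0.0003, 0.0187] twist [-0.03, -0.13, 0.07]
```

>>> apply_moves(slide=[[0.001, 0, 0.005], [0.0025, 0, 0.01], [0.004, 0, 0.014], [0.005, 0, 0.0175], [0.005, 0, 0.018], [0.005, 0, 0.018]], twist=[[0, 0, 0], [0, 0, 0], [0, 0, 0], [0, 0, 0], [0, 0, 0], [0, 0, 0]])

```text
t: 22.75
eef_pos: [0.4658, -0.0349, 0.0569]
tcp_rot: [0.069, 2.832, -0.013]
wrist_force: [-21.1, -0.6, 20.3]
width: 0.0135
finger_force: 34.2
```

```bash
cat > pin.py <<'E'
from h import *
st();p,d,M=cap('wrist');C=wcloud(d,M)
a=np.radians(-3);ux=np.array([np.cos(a),np.sin(a)]);uy=np.array([-np.sin(a),np.cos(a)]);g0=np.array([.4781,-.0963])
q=(C[...,:2]-g0);px,py=q@ux,q@uy;Z=C[...,2]
for lo in np.arange(-.03,.05,.006):
    g=(abs(py-.06)<.003)&(px>lo)&(px<lo+.006)&(Z<.1);print(round(lo,3),g.sum(),np.round(np.percentile(Z[g],[5,50,95]),4) if g.sum() else '')
hs=cv2.cvtColor(p,cv2.COLOR_RGB2HSV);g=(hs[...,1]>170)&((hs[...,0]<6)|(hs[...,0]>174))&(abs(px)<.05)&(abs(py-.06)<.03)
print('knob px',np.percentile(px[g],[1,99]),'py',np.percentile(py[g],[1,99]),'z',np.percentile(Z[g],[1,99]))
E
python3 pin.py
```

```text
t 22.75 p [ 0.4658 -0.0349  0.0569] rv [ 0.069  2.832 -0.013] F [-21.1  -0.6  20.3] w 0.0135 34.2
-0.03 63 [0.004  0.0049 0.0061]
-0.024 75 [0.0049 0.0059 0.0663]
-0.018 306 [0.0062 0.0611 0.0682]
-0.012 137 [0.006  0.0678 0.0692]
-0.006 240 [0.0084 0.0257 0.0692]
-0.0 132 [0.0115 0.0268 0.0687]
0.006 65 [0.0651 0.0664 0.0675]
0.012 21 [0.0652 0.0666 0.0674]
0.018 0 
0.024 0 
0.03 0 
0.036 1 [0.0716 0.0716 0.0716]
0.042 28 [0.0699 0.0709 0.0714]
0.048 0 
knob px [-0.01912985 -0.0027986 ] py [0.05438759 0.0677888 ] z [0.05399166 0.06942809]
```

The tilted fingertips are touching the keeper's support. I'll lift, go back to vertical and lower a little further forward.

```bash
python3 - <<'E'
from h import *
a=np.radians(-3);ux=np.array([np.cos(a),np.sin(a)]);uy=np.array([-np.sin(a),np.cos(a)]);g0=np.array([.4781,-.0963])
s=m.read_state()
Q=Rd(87);Qt=Q@R.from_euler('y',-18,degrees=True).as_matrix()
def T(px,z,Q): return (np.r_[g0+px*ux+.0605*uy,z]-Q[:,2]*.006,Q)
plan([T(-.0135,.067,Qt),T(-.0135,.067,Q),T(-.0135,.0495,Q)])
E
```

```text
slide [-0.0049, -0.0002, -0.015] twist [-0.02, -0.33, 0.21]
slide [-0.0067, -0.0002, -0.0147] twist [-0.05, 17.67, 0.21]
slide [-0.0014, -0.0002, 0.002] twist [-0.05, 17.67, 0.21]
```

>>> apply_moves(slide=[[-0.003, 0, -0.009], [-0.005, 0, -0.017], [-0.006, 0, -0.017], [-0.0065, 0, -0.017], [-0.0065, 0, -0.017], [-0.0065, 0, -0.017], [-0.0065, 0, -0.017]], twist=[[0, 0, 0], [0, 0, 0], [0, 8, 0.2], [0, 16, 0.2], [0, 17.7, 0.2], [0, 17.7, 0.2], [0, 17.7, 0.2]])

```text
t: 23.5
eef_pos: [0.4714, -0.0359, 0.0762]
tcp_rot: [0.085, 3.129, -0.004]
wrist_force: [-0.6, 0.2, -0.3]
width: 0.014
finger_force: 25.2
```

```bash
cat pin.py > p2.py; cat >> p2.py <<'E'
def T(px,z,Q): return (np.r_[g0+px*ux+.0605*uy,z]-Q[:,2]*.006,Q)
plan([T(-.0135,.067,Rd(87)),T(-.0135,.0495,Rd(87))])
E
python3 p2.py
```

```text
t 23.5 p [ 0.4714 -0.0359  0.0762] rv [ 0.085  3.129 -0.004] F [-0.6  0.2 -0.3] w 0.014 25.2
-0.03 63 [0.0036 0.0049 0.0059]
-0.024 58 [0.0048 0.0058 0.0071]
-0.018 62 [0.0052 0.0063 0.0075]
-0.012 266 [0.0063 0.0801 0.0868]
-0.006 237 [0.0092 0.0353 0.0864]
-0.0 151 [0.0108 0.0449 0.0852]
0.006 45 [0.0814 0.0822 0.0835]
0.012 65 [0.0762 0.0775 0.0786]
0.018 39 [0.0753 0.0766 0.0781]
0.024 0 
0.03 0 
0.036 0 
0.042 0 
0.048 10 [0.0699 0.0707 0.0713]
knob px [-0.01219515  0.00538353] py [0.05365422 0.06705686] z [0.07385739 0.08719922]
slide [0.0036, 0.0005, 0.0031] twist [-0.13, 0.69, -0.14]
slide [0.0038, 0.0005, 0.0206] twist [-0.13, 0.69, -0.14]
```

>>> apply_moves(slide=[[0.008, 0, 0], [0.008, 0, 0.006], [0.008, 0, 0.012], [0.008, 0, 0.017], [0.008, 0, 0.021], [0.008, 0, 0.025], [0.008, 0, 0.028], [0.008, 0, 0.028]], twist=[[0, 0.7, 0], [0, 0.7, 0], [0, 0.7, 0], [0, 0.7, 0], [0, 0.7, 0], [0, 0.7, 0], [0, 0.7, 0], [0, 0.7, 0]])

```text
t: 24.35
eef_pos: [0.4621, -0.0352, 0.0472]
tcp_rot: [-0.086, -3.137, 0.002]
wrist_force: [-1.0, 0.2, 3.1]
width: 0.0138
finger_force: 25.0
```

```bash
python3 pin.py
```

```text
t 24.35 p [ 0.4621 -0.0352  0.0472] rv [-8.600e-02 -3.137e+00  2.000e-03] F [-1.   0.2  3.1] w 0.0138 25.0
-0.03 70 [0.0038 0.0049 0.0062]
-0.024 230 [0.0053 0.0492 0.0578]
-0.018 163 [0.0057 0.057  0.0585]
-0.012 166 [0.006  0.0568 0.0583]
-0.006 96 [0.0083 0.0558 0.0571]
-0.0 58 [0.0515 0.0527 0.054 ]
0.006 38 [0.051  0.0523 0.0534]
0.012 0 
0.018 0 
0.024 0 
0.03 43 [0.0511 0.0518 0.0531]
0.036 58 [0.0503 0.0517 0.0525]
0.042 13 [0.0501 0.0513 0.0522]
0.048 1 [0.04 0.04 0.04]
knob px [-0.02099372 -0.00487562] py [0.053863   0.06727708] z [0.04426465 0.05863513]
```

The pin now lies level, with the shank top at 51–53 mm against an ideal 52. Release and verify.

>>> apply_moves(slide=[[0, 0, 0], [0, 0, 0], [0, 0, 0], [0, 0, 0], [0, 0, -0.01], [0, 0, -0.04], [0, 0, -0.09], [0, 0, -0.14], [0, 0, -0.16], [0, 0, -0.16], [0, 0, -0.16]], twist=[[0, 0, 0], [0, 0, 0], [0, 0, 0], [0, 0, 0], [0, 0, 0], [0, 0, 0], [0, 0, 0], [0, 0, 0], [0, 0, 0], [0, 0, 0], [0, 0, 0]], hand=0.4)

```text
t: 25.5
eef_pos: [0.4625, -0.0349, 0.2077]
tcp_rot: [-0.086, -3.138, 0.003]
wrist_force: [-0.3, 1.1, 0.2]
width: 0.0374
finger_force: 0.0
```

```bash
python3 pin.py; python3 - <<'E'
from h import *
pt,dt,Mt=cap('top');np.savez('top2.npz',p=pt,d=dt,**Mt)
hs=cv2.cvtColor(pt,cv2.COLOR_RGB2HSV).astype(int);h,S,V=hs[...,0],hs[...,1],hs[...,2]
mrect((S>110)&(h<25),Mt,.032,(105,230,160,275),'A')
for b in(1,91):plan([([.40,.15,.25],Rd(b)),([.41,.334,.16],Rd(b))])
E
```

```text
t 25.5 p [ 0.4625 -0.0349  0.2077] rv [-8.600e-02 -3.138e+00  3.000e-03] F [-0.3  1.1  0.2] w 0.0374 0.0
-0.03 25 [0.0036 0.0051 0.0056]
-0.024 54 [0.0051 0.0429 0.056 ]
-0.018 57 [0.0053 0.0552 0.057 ]
-0.012 34 [0.0553 0.0562 0.0575]
-0.006 28 [0.0513 0.0548 0.0564]
-0.0 26 [0.0498 0.052  0.0531]
0.006 31 [0.0487 0.0517 0.0532]
0.012 29 [0.049  0.0515 0.0527]
0.018 31 [0.0499 0.0518 0.0532]
0.024 30 [0.0495 0.0517 0.0526]
0.03 29 [0.0496 0.0515 0.0527]
0.036 26 [0.0496 0.0514 0.0525]
0.042 5 [0.0503 0.0514 0.0518]
0.048 20 [0.0387 0.0394 0.0404]
knob px [-0.01986002 -0.00495105] py [0.0528749  0.06813236] z [0.04637191 0.05748645]
A ctr [410.3 334. ] size [67.2 32.8] ang 87.4
slide [0.0715, 0.1809, -0.044] twist [-0.32, -0.25, 85.85]
slide [0.0711, 0.3653, 0.0458] twist [-0.32, -0.25, 85.85]
slide [0.0715, 0.1809, -0.044] twist [-0.04, -0.37, -4.15]
slide [0.0711, 0.3653, 0.0458] twist [-0.04, -0.37, -4.15]
```

>>> apply_moves(slide=[[0.072, 0.181, -0.044], [0.072, 0.181, -0.044], [0.072, 0.181, -0.044], [0.072, 0.181, -0.044], [0.072, 0.365, 0.03], [0.072, 0.365, 0.03], [0.072, 0.365, 0.03], [0.072, 0.365, 0.03], [0.072, 0.365, 0.03], [0.072, 0.365, 0.03], [0.072, 0.365, 0.03], [0.072, 0.365, 0.03]], twist=[[0, 0, 8], [0, 0, 16], [0, 0, 25], [0, 0, 33], [0, 0, 41], [0, 0, 49], [0, 0, 57], [0, 0, 65], [0, 0, 74], [0, 0, 82], [-0.3, -0.3, 86], [-0.3, -0.3, 86]], hand=0.6)

```text
t: 26.8
eef_pos: [0.409, 0.3329, 0.1743]
tcp_rot: [2.202, 2.237, -0.006]
wrist_force: [0.0, 0.6, -0.3]
width: 0.0562
finger_force: 0.0
```

>>> apply_moves(slide=[[0, 0, 0], [0, 0, 0], [0, 0, 0]], twist=[[0, 0, 0], [0, 0, 0], [0, 0, 0]])

```text
t: 27.1
eef_pos: [0.4108, 0.333, 0.177]
tcp_rot: [2.201, 2.236, 0.002]
wrist_force: [0.4, -0.9, -0.1]
width: 0.0565
finger_force: 0.0
```

```bash
cat > blk.py <<'E'
from h import *
import sys
s=st();p,d,M=cap('wrist');np.savez('wb.npz',p=p,d=d,**M);C=wcloud(d,M);hs=cv2.cvtColor(p,cv2.COLOR_RGB2HSV)
x,y,lo,hi=map(float,sys.argv[1:5])
g=(abs(C[...,0]-x)<.06)&(abs(C[...,1]-y)<.06)&(C[...,2]>lo)&(C[...,2]<hi)&(hs[...,1]>90)&(hs[...,0]<25)
n,l,ss,_=cv2.connectedComponentsWithStats(g.astype(np.uint8));i=1+np.argmax(ss[1:,4]);P=C[l==i]
print('blk',cv2.minAreaRect((P[:,:2]*1000).astype(np.float32)),len(P),'z',np.percentile(P[:,2],[5,50,95]))
E
python3 blk.py .41 .334 .026 .04; python3 -c "
from h import *
plan([([.4105,.334,.08],Rd(-2))])
z=np.load('wb.npz');M={'intrinsics':z['intrinsics'],'view':z['view']};C=wcloud(z['d'],M)
p=topdown(z['p'],M,.024,.34,.70,.2,.42,.0005);cv2.imwrite('pics/w11.png',p[:,:,::-1])
h=cv2.cvtColor(p,cv2.COLOR_RGB2HSV);k=((h[...,0]>95)&(h[...,0]<130)&(h[...,1]>110)).astype(np.uint8)
cs,_=cv2.findContours(k,0,1);c=max(cs,key=cv2.contourArea);r=cv2.minAreaRect(c);print('handle xy',.70-r[0][1]*.0005,.42-r[0][0]*.0005-0,r)
"
```

```text
t 27.1 p [0.4108 0.333  0.177 ] rv [2.201e+00 2.236e+00 2.000e-03] F [ 0.4 -0.9 -0.1] w 0.0565 0.0
blk ((410.16473388671875, 337.2293395996094), (62.420074462890625, 30.002098083496094), 87.9665298461914) 1665 z [0.03099072 0.03222476 0.03337587]
slide [0.0011, -0.0007, 0.0971] twist [0.23, 0.1, 2.87]
handle xy 0.50925 0.27425 ((291.5, 381.5), (79.0, 37.0), 90.0)
```

Block A measures 62x30 mm at 32 mm top height, which confirms it is the one meant. Grasp it.

>>> apply_moves(slide=[[0.002, -0.0005, 0.04], [0.002, -0.0005, 0.09], [0.002, -0.0005, 0.12], [0.002, -0.0005, 0.135], [0.002, -0.0005, 0.135], [0.002, -0.0005, 0.135]], twist=[[0, 0, 3], [0, 0, 3], [0, 0, 3], [0, 0, 3], [0, 0, 3], [0, 0, 3]])

```text
t: 27.75
eef_pos: [0.4112, 0.3352, 0.0426]
tcp_rot: [2.26, 2.177, 0.003]
wrist_force: [-0.1, 0.2, -0.3]
width: 0.0561
finger_force: 0.0
```

>>> apply_moves(slide=[[0, 0, 0], [0, 0, 0], [0, 0, 0], [0, 0, 0], [0, 0, 0], [0, 0, -0.02], [0, 0, -0.06], [0, 0, -0.11], [0, 0, -0.16], [0, 0, -0.18], [0, 0, -0.18], [0, 0, -0.18]], twist=[[0, 0, 0], [0, 0, 0], [0, 0, 0], [0, 0, 0], [0, 0, 0], [0, 0, 0], [0, 0, 0], [0, 0, 0], [0, 0, 0], [0, 0, 0], [0, 0, 0], [0, 0, 0]], hand=0, force=20)

```text
t: 28.95
eef_pos: [0.4096, 0.3352, 0.2213]
tcp_rot: [2.26, 2.177, 0.001]
wrist_force: [-1.2, 0.4, -0.2]
width: 0.031
finger_force: 20.0
```

```bash
python3 - <<'E'
from h import *
st();plan([([.38,.10,.26],Rd(-3)),([.47,-.2,.26],Rd(-3)),([.6,-.21,.26],Rd(-3))])
E
```

```text
t 28.95 p [0.4096 0.3352 0.2213] rv [2.260e+00 2.177e+00 1.000e-03] F [-1.2  0.4 -0.2] w 0.031 20.0
slide [-0.2362, -0.0206, -0.0383] twist [0.19, 0.12, 0.85]
slide [-0.5326, 0.0806, -0.0373] twist [0.19, 0.12, 0.85]
slide [-0.5377, 0.2109, -0.0369] twist [0.19, 0.12, 0.85]
```

>>> apply_moves(slide=[[-0.236, -0.02, -0.038], [-0.236, -0.02, -0.038], [-0.236, -0.02, -0.038], [-0.236, -0.02, -0.038], [-0.236, -0.02, -0.038], [-0.533, 0.08, -0.037], [-0.533, 0.08, -0.037], [-0.533, 0.08, -0.037], [-0.533, 0.08, -0.037], [-0.533, 0.08, -0.037], [-0.533, 0.08, -0.037], [-0.533, 0.08, -0.037]], twist=[[0, 0, 1], [0, 0, 1], [0, 0, 1], [0, 0, 1], [0, 0, 1], [0, 0, 1], [0, 0, 1], [0, 0, 1], [0, 0, 1], [0, 0, 1], [0, 0, 1], [0, 0, 1]])

```text
t: 30.15
eef_pos: [0.469, -0.2037, 0.2566]
tcp_rot: [-2.286, -2.154, 0.001]
wrist_force: [1.1, 0.6, 0.1]
width: 0.0308
finger_force: 20.0
```

>>> apply_moves(slide=[[-0.005, 0.05, 0], [-0.005, 0.1, 0], [-0.005, 0.14, 0], [-0.005, 0.14, 0.02], [-0.005, 0.14, 0.02], [-0.005, 0.14, 0.02], [-0.005, 0.14, 0.02]], twist=[[0, 0, 0], [0, 0, 0], [0, 0, 0], [0, 0, 0], [0, 0, 0], [0, 0, 0], [0, 0, 0]])

```text
t: 30.85
eef_pos: [0.6087, -0.2124, 0.2408]
tcp_rot: [2.279, 2.157, 0.002]
wrist_force: [-0.7, 0.3, 0.4]
width: 0.031
finger_force: 20.0
```

```bash
python3 - <<'E'
from h import *
s=st();print(np.round(s['joints'],2));p,d,M=cap('wrist');np.savez('w12.npz',p=p,d=d,**M)
t=topdown(p,M,.036,.52,.70,-.28,-.12,.0003)[:,:,::-1];t2=topdown(p,M,.016,.52,.70,-.28,-.12,.0003)[:,:,::-1]
cv2.imwrite('pics/w12.png',cv2.resize(np.hstack([t,t2]),None,fx=.74,fy=.74));print(t.shape)
C=wcloud(d,M);print('deck-level check',np.round(C[60:330:60,100:500:100,2],3))
E
```

```text
t 30.85 p [ 0.6087 -0.2124  0.2408] rv [2.279e+00 2.157e+00 2.000e-03] F [-0.7  0.3  0.4] w 0.031 20.0
[-0.47  0.34  1.35  0.    1.45 -0.42]
(600, 534, 3)
deck-level check [[0.002 0.039 0.13  0.003]
 [0.003 0.032 0.035 0.03 ]
 [0.002 0.001 0.    0.001]
 [0.002 0.001 0.253 0.001]
 [0.331 0.329 0.329 0.337]]
```

View pics/w12.png

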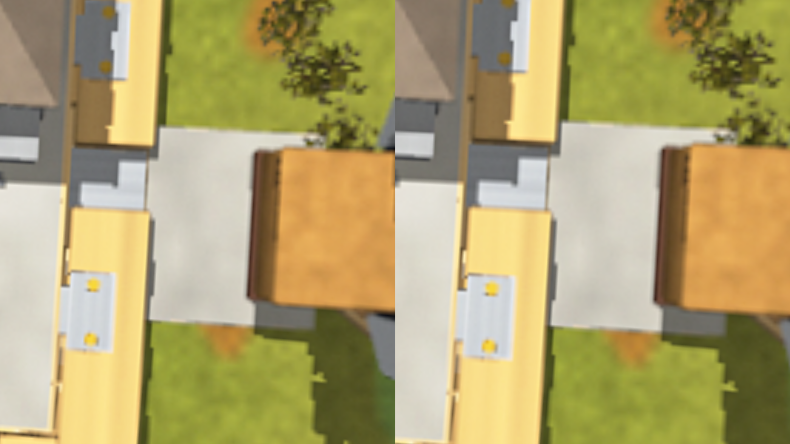

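The rectified view shows the pocket gap centred at (150,177), with the clips at (95,310) and (100,40) and the pad to the right of the kerb. The pocket point is at world (0.628, -0.1815).

```bash
cat >> h.py <<'E'
YAW=np.radians(-3.1);UX=np.array([np.cos(YAW),np.sin(YAW)]);UY=np.array([-np.sin(YAW),np.cos(YAW)])
PK=np.array([.6282,-.1815]);O=PK+.1225*UY
def pl(x,y): return O+x*UX+y*UY
E
python3 - <<'E'
from h import *
z=np.load('w12.npz');M={'intrinsics':z['intrinsics'],'view':z['view']};C=wcloud(z['d'],M);hs=cv2.cvtColor(z['p'],cv2.COLOR_RGB2HSV)
s=m.read_state();t=np.array(s['eef_pos']);q=C[...,:2]-t[:2];px,py,Z=q@UX,q@UY,C[...,2]
g=(abs(px)<.03)&(abs(py)<.06)&(Z>.19)&(Z<.25)&(hs[...,1]>90)&(hs[...,0]<25)
print(g.sum(),'px',np.percentile(px[g],[1,99]),'py',np.percentile(py[g],[1,2,98,99]),'z',np.percentile(Z[g],[2,50,98]))
g2=g&(Z>np.percentile(Z[g],60));r=cv2.minAreaRect((np.c_[px[g2],py[g2]]*1000).astype(np.float32));print(r)
c=pl(0,-.1225-.0325);print('O',O,'blk',c)
for z_ in(.10,.0435):plan([(np.r_[c,z_],Rd(-3.1))])
E
```

```text
4837 px [-0.01482469  0.01470013] py [-0.02713688 -0.02636835  0.03313248  0.03330751] z [0.2139135  0.22981434 0.23112112]
((-0.15857219696044922, 2.5671310424804688), (30.925437927246094, 60.275474548339844), 0.0052871983498334885)
O [ 0.63482465 -0.05917926] blk [ 0.62644244 -0.21395244]
slide [-0.0001, 0.0169, 0.1416] twist [0.26, 0.09, -0.06]
slide [-0.0, 0.0166, 0.1981] twist [0.26, 0.09, -0.06]
```

>>> apply_moves(slide=[[-0.0013, 0.0167, 0.04], [-0.0013, 0.0167, 0.09], [-0.0013, 0.0167, 0.14], [-0.0013, 0.0167, 0.175], [-0.0013, 0.0167, 0.188], [-0.0013, 0.0167, 0.188], [-0.0013, 0.0167, 0.188]], twist=[[0.2, 0, 0], [0.2, 0, 0], [0.2, 0, 0], [0.2, 0, 0], [0.2, 0, 0], [0.2, 0, 0], [0.2, 0, 0]])

```text
t: 31.6
eef_pos: [0.6278, -0.216, 0.0549]
tcp_rot: [2.279, 2.156, 0.001]
wrist_force: [0.6, 0.6, -0.9]
width: 0.0309
finger_force: 20.0
```

>>> apply_moves(slide=[[0, 0, 0.003], [0, 0, 0.006], [0, 0, 0.0075], [0, 0, 0.0075]], twist=[[0, 0, 0], [0, 0, 0], [0, 0, 0], [0, 0, 0]])

```text
t: 32.0
eef_pos: [0.6285, -0.2158, 0.0495]
tcp_rot: [2.278, 2.157, 0.001]
wrist_force: [-3.5, 2.5, 12.3]
width: 0.0306
finger_force: 20.0
```

```bash
python3 - <<'E'
from h import *
s=st();print('plot',[(np.array(s['eef_pos'][:2])-O)@UX,(np.array(s['eef_pos'][:2])-O)@UY])
p,d,M=cap('wrist');C=wcloud(d,M);hs=cv2.cvtColor(p,cv2.COLOR_RGB2HSV);q=C[...,:2]-O;px,py,Z=q@UX,q@UY,C[...,2]
g=(abs(px)<.03)&(py<-.1)&(py>-.2)&(Z>.034)&(Z<.045)&(hs[...,1]>90)&(hs[...,0]<25)
g1=g&(abs(px)<.011);h,e=np.histogram(py[g1],bins=np.arange(-.2,-.1,.002));print(dict(zip(np.round(e,3),h)))
g2=(abs(px)>.018)&(abs(px)<.03)&(py<-.1)&(py>-.2)&(Z>.03)&(Z<.045)&(hs[...,1]>70);print('kerb outer',np.percentile(py[g2],[1,3]) if g2.sum() else '')
E
```

```text
t 32.0 p [ 0.6285 -0.2158  0.0495] rv [2.278e+00 2.157e+00 1.000e-03] F [-3.5  2.5 12.3] w 0.0306 20.0
plot [np.float64(0.002116677526077044), np.float64(-0.15677589026751462)]
{np.float64(-0.2): np.int64(0), np.float64(-0.198): np.int64(0), np.float64(-0.196): np.int64(0), np.float64(-0.194): np.int64(0), np.float64(-0.192): np.int64(0), np.float64(-0.19): np.int64(1), np.float64(-0.188): np.int64(41), np.float64(-0.186): np.int64(73), np.float64(-0.184): np.int64(73), np.float64(-0.182): np.int64(68), np.float64(-0.18): np.int64(65), np.float64(-0.178): np.int64(81), np.float64(-0.176): np.int64(74), np.float64(-0.174): np.int64(83), np.float64(-0.172): np.int64(77), np.float64(-0.17): np.int64(87), np.float64(-0.168): np.int64(81), np.float64(-0.166): np.int64(79), np.float64(-0.164): np.int64(91), np.float64(-0.162): np.int64(96), np.float64(-0.16): np.int64(92), np.float64(-0.158): np.int64(75), np.float64(-0.156): np.int64(38), np.float64(-0.154): np.int64(10), np.float64(-0.152): np.int64(0), np.float64(-0.15): np.int64(0), np.float64(-0.148): np.int64(0), np.float64(-0.146): np.int64(0), np.float64(-0.144): np.int64(0), np.float64(-0.142): np.int64(0), np.float64(-0.14): np.int64(0), np.float64(-0.138): np.int64(0), np.float64(-0.136): np.int64(0), np.float64(-0.134): np.int64(0), np.float64(-0.132): np.int64(0), np.float64(-0.13): np.int64(0), np.float64(-0.128): np.int64(85), np.float64(-0.126): np.int64(225), np.float64(-0.124): np.int64(103), np.float64(-0.122): np.int64(0), np.float64(-0.12): np.int64(0), np.float64(-0.118): np.int64(0), np.float64(-0.116): np.int64(0), np.float64(-0.114): np.int64(0), np.float64(-0.112): np.int64(0), np.float64(-0.11): np.int64(0), np.float64(-0.108): np.int64(0), np.float64(-0.106): np.int64(0), np.float64(-0.104): np.int64(0)}
kerb outer [-0.19799148 -0.122746  ]
```

>>> apply_moves(slide=[[0, 0, 0], [0, 0, 0], [0, 0, 0], [0, 0, 0], [0, 0, -0.03], [0, 0, -0.08], [0, 0, -0.13], [0, 0, -0.18], [0, 0, -0.2], [0, 0, -0.2], [0, 0, -0.2]], twist=[[0, 0, 0], [0, 0, 0], [0, 0, 0], [0, 0, 0], [0, 0, 0], [0, 0, 0], [0, 0, 0], [0, 0, 0], [0, 0, 0], [0, 0, 0], [0, 0, 0]], hand=0.45)

```text
t: 33.15
eef_pos: [0.6262, -0.2149, 0.2443]
tcp_rot: [2.281, 2.159, -0.002]
wrist_force: [-0.9, 0.0, -0.5]
width: 0.0424
finger_force: 0.0
```

```bash
cat > blkp.py <<'E'
from h import *
p,d,M=cap('wrist');np.savez('wp.npz',p=p,d=d,**M);C=wcloud(d,M);hs=cv2.cvtColor(p,cv2.COLOR_RGB2HSV);q=C[...,:2]-O;px,py,Z=q@UX,q@UY,C[...,2]
g=(abs(px)<.05)&(py<-.115)&(py>-.22)&(Z>.031)&(Z<.045)&(hs[...,1]>90)&(hs[...,0]<25)
g&=(py<-.1235)|(abs(px)<.013)
n,l,ss,_=cv2.connectedComponentsWithStats(g.astype(np.uint8));i=1+np.argmax(ss[1:,4]);g=l==i
print('blk plot',cv2.minAreaRect((np.c_[px[g],py[g]]*1000).astype(np.float32)),'py',np.percentile(py[g],[1,50,99]),'z',np.median(Z[g]))
g2=(abs(px)>.018)&(abs(px)<.03)&(py<-.1)&(py>-.13)&(Z>.031)&(Z<.045)&(hs[...,1]>70);print('kerb outer',np.percentile(py[g2],[1,3]) if g2.sum() else '')
E
python3 blkp.py; python3 - <<'E'
from h import *
s=st();print(np.round(s['joints'],2));plan([([.47,-.2,.27],Rd(-30)),([.38,.10,.27],Rd(-60)),([.502,.2705,.18],Rd(-89))])
E
```

```text
blk plot ((1.9066486358642578, -150.07901000976562), (70.02178192138672, 28.806394577026367), 89.58061218261719) py [-0.18363411 -0.15242418 -0.12365287] z 0.036253190773830934
kerb outer [-0.1223953  -0.12230428]
t 33.2 p [ 0.6255 -0.2146  0.2427] rv [-2.28  -2.158  0.004] F [-0.1 -0.9  0.3] w 0.0421 0.0
[-0.46  0.38  1.29 -0.    1.47 -0.41]
slide [0.006, -0.1561, -0.0268] twist [-0.2, 0.04, 26.84]
slide [0.3006, -0.2625, -0.0264] twist [-0.19, 0.09, 56.84]
slide [0.4775, -0.1498, 0.0633] twist [-0.17, 0.14, 85.84]
```

>>> apply_moves(slide=[[0.006, -0.05, -0.027], [0.006, -0.1, -0.027], [0.006, -0.15, -0.027], [0.3, -0.262, -0.027], [0.3, -0.262, -0.027], [0.3, -0.262, -0.027], [0.3, -0.262, -0.027], [0.3, -0.262, -0.027], [0.3, -0.262, -0.027], [0.3, -0.262, -0.027], [0.3, -0.262, -0.027], [0.3, -0.262, -0.027]], twist=[[0, 0, 8], [0, 0, 16], [0, 0, 24], [0, 0, 32], [0, 0, 40], [0, 0, 48], [0, 0, 57], [0, 0, 57], [0, 0, 57], [0, 0, 57], [0, 0, 57], [0, 0, 57]])

```text
t: 34.4
eef_pos: [0.3806, 0.0988, 0.2699]
tcp_rot: [3.034, 0.811, -0.006]
wrist_force: [0.2, 0.0, -1.0]
width: 0.0424
finger_force: 0.0
```

```bash
python3 - <<'E'
from h import *
st();plan([([.502,.2705,.18],Rd(-89))])
E
```

```text
t 34.4 p [0.3806 0.0988 0.2699] rv [ 3.034  0.811 -0.006] F [ 0.2  0.  -1. ] w 0.0424 0.0
slide [0.1913, -0.0882, 0.089] twist [0.08, 0.22, 28.93]
```

>>> apply_moves(slide=[[0.19, -0.088, 0.089], [0.19, -0.088, 0.089], [0.19, -0.088, 0.089], [0.19, -0.088, 0.089], [0.19, -0.088, 0.089], [0.19, -0.088, 0.089], [0.19, -0.088, 0.089], [0.19, -0.088, 0.089], [0.19, -0.088, 0.089]], twist=[[0, 0, 8], [0, 0, 16], [0, 0, 24], [0, 0, 29], [0, 0, 29], [0, 0, 29], [0, 0, 29], [0, 0, 29], [0, 0, 29]])

```text
t: 35.3
eef_pos: [0.5028, 0.2683, 0.1836]
tcp_rot: [3.14, 0.02, 0.003]
wrist_force: [0.6, 0.3, -0.3]
width: 0.042
finger_force: 0.0
```

```bash
cat > bar.py <<'E'
from h import *
s=st();print(np.round(s['joints'],2));p,d,M=cap('wrist');np.savez('wbar.npz',p=p,d=d,**M);C=wcloud(d,M)
hs=cv2.cvtColor(p,cv2.COLOR_RGB2HSV).astype(int)
g=(hs[...,0]>100)&(hs[...,0]<125)&(hs[...,1]>130)&(C[...,0]>.38)&(C[...,0]<.58)&(C[...,1]>.2)&(C[...,1]<.31)&(C[...,2]>.024)&(C[...,2]<.034)
P=C[g];print('handle top',cv2.minAreaRect((P[:,:2]*1000).astype(np.float32)),len(P),'z',np.percentile(P[:,2],[5,50,95]))
g=(hs[...,1]<40)&(C[...,0]>.53)&(C[...,0]<.70)&(abs(C[...,1]-.27)<.03)&(C[...,2]>.0135)&(C[...,2]<.022)
n,l,ss,_=cv2.connectedComponentsWithStats(g.astype(np.uint8));i=1+np.argmax(ss[1:,4]);P=C[l==i]
print('blade',cv2.minAreaRect((P[:,:2]*1000).astype(np.float32)),len(P),'x',np.percentile(P[:,0],[.5,99.5]))
E
python3 bar.py
```

```text
t 35.3 p [0.5028 0.2683 0.1836] rv [3.14e+00 2.00e-02 3.00e-03] F [ 0.6  0.3 -0.3] w 0.042 0.0
[ 0.34  0.24  1.6  -0.    1.3   1.9 ]
handle top ((487.01788330078125, 272.6345520019531), (83.2426986694336, 15.372260093688965), 0.2298363447189331) 1042 z [0.02593328 0.02786627 0.0291469 ]
blade ((601.8968505859375, 273.16949462890625), (142.52532958984375, 13.69141960144043), 0.21902401745319366) 1605 x [0.53085583 0.67293913]
```

```bash
python3 -c "
from h import *
plan([([.4995,.272,.0395],Rd(-89.8))])"
```

```text
slide [-0.0035, -0.0037, 0.1442] twist [0.07, -0.11, 0.56]
```

>>> apply_moves(slide=[[-0.0035, -0.0037, 0.05], [-0.0035, -0.0037, 0.1], [-0.0035, -0.0037, 0.13], [-0.0035, -0.0037, 0.142], [-0.0035, -0.0037, 0.1435], [-0.0035, -0.0037, 0.1435]], twist=[[0, 0, 0.6], [0, 0, 0.6], [0, 0, 0.6], [0, 0, 0.6], [0, 0, 0.6], [0, 0, 0.6]])

```text
t: 35.95
eef_pos: [0.5005, 0.2733, 0.0408]
tcp_rot: [3.141, 0.006, 0.005]
wrist_force: [-0.7, 0.8, -0.6]
width: 0.0421
finger_force: 0.0
```

>>> apply_moves(slide=[[0, 0, 0], [0, 0, 0], [0, 0, 0], [0, 0, 0], [0, 0, 0], [0, 0, -0.02], [0, 0, -0.06], [0, 0, -0.11], [0, 0, -0.16], [0, 0, -0.19], [0, 0, -0.19], [0, 0, -0.19]], twist=[[0, 0, 0], [0, 0, 0], [0, 0, 0], [0, 0, 0], [0, 0, 0], [0, 0, 0], [0, 0, 0], [0, 0, 0], [0, 0, 0], [0, 0, 0], [0, 0, 0], [0, 0, 0]], hand=0, force=50)

```text
t: 37.15
eef_pos: [0.4987, 0.2733, 0.2287]
tcp_rot: [3.14, 0.007, 0.0]
wrist_force: [-0.7, 0.2, -1.5]
width: 0.0165
finger_force: 50.0
```

```bash
cat > inhand.py <<'E'
from h import *
s=st();p,d,M=cap('wrist');C=wcloud(d,M);hs=cv2.cvtColor(p,cv2.COLOR_RGB2HSV).astype(int)
R0=R.from_rotvec(s['tcp_rot']).as_matrix();T=(C-np.array(s['eef_pos']))@R0
# bar in tool frame
g=(hs[...,0]>100)&(hs[...,0]<125)&(hs[...,1]>130)&(abs(T[...,0])<.12)&(abs(T[...,1])<.02)&(abs(T[...,2]-.02)<.03)
P=T[g];print('handle tool x',np.percentile(P[:,0],[1,99]),'z',np.percentile(P[:,2],[2,50]),len(P))
g=(hs[...,1]<60)&(T[...,0]<-.04)&(T[...,0]>-.2)&(abs(T[...,1])<.012)&(abs(T[...,2]-.02)<.06)
g|=(hs[...,1]<60)&(T[...,0]>.04)&(T[...,0]<.2)&(abs(T[...,1])<.012)&(abs(T[...,2]-.02)<.06)
P=T[g]
for lo in np.arange(-.2,.2,.02):
    k=(P[:,0]>lo)&(P[:,0]<lo+.02)
    if k.sum()>5: print(round(lo,2),k.sum(),np.round(np.median(P[k],0),4),np.round(P[k][:,0].min(),4),np.round(P[k][:,0].max(),4))
E
python3 inhand.py
```

```text
t 37.15 p [0.4987 0.2733 0.2287] rv [3.14  0.007 0.   ] F [-0.7  0.2 -1.5] w 0.0165 50.0
handle tool x [-0.03900164  0.0287219 ] z [0.01077457 0.01223223] 2668
0.04 718 [ 0.0504 -0.0003  0.0231] 0.04 0.0597
0.06 777 [ 0.0703 -0.0003  0.0233] 0.0601 0.08
0.08 771 [ 0.0901 -0.0004  0.0234] 0.0805 0.0999
0.1 757 [ 0.1097 -0.0004  0.0235] 0.1 0.1199
0.12 727 [ 0.1298 -0.0004  0.0236] 0.12 0.14
0.14 197 [ 0.1428 -0.0004  0.0236] 0.14 0.1456
```

```bash
cat >> h.py <<'E'
def Qp(deg):
    t=np.radians(deg);ux=np.r_[UX,0];uy=np.r_[UY,0];z=np.array([0,0,1.])
    return np.stack([np.cos(t)*uy-np.sin(t)*z,ux,-np.sin(t)*uy-np.cos(t)*z],1)
TX,TZ=.1735,.0285
EY,EZ=-.1232,.0362
def barpose(deg,yt,c,px=0.):
    "bar underside c above block's inner edge, tip at plot y yt, slope deg"
    Q=Qp(deg);t=np.radians(deg);z=EZ+c/np.cos(t)-(yt-EY)*np.tan(t)
    tip=np.r_[pl(px,yt),z];return tip-TX*Q[:,0]-TZ*Q[:,2],Q
E
python3 - <<'E'
from h import *
s=st();W=[([.38,.10,.28],Rd(-62)),([.42,-.22,.28],Rd(-30)),(barpose(23,-.145,.02)[0]+[0,0,.12],Qp(0)),barpose(23,-.145,.02)]
plan(W);print([np.round(w[0],3) for w in W]);
plan(W[2:],W[1])
E
```

```text
t 37.2 p [0.4977 0.273  0.227 ] rv [ 3.139  0.007 -0.005] F [-0.2  0.3 -1.4] w 0.0163 50.0
slide [-0.1186, 0.1726, -0.0521] twist [0.11, 0.21, -27.75]
slide [-0.08, 0.4928, -0.0514] twist [0.05, 0.24, -59.75]
slide [0.1183, 0.626, -0.0528] twist [-0.01, 0.26, -86.65]
slide [0.1187, 0.6256, 0.0672] twist [-17.38, -18.16, -85.37]
[array([0.38, 0.1 , 0.28]), array([ 0.42, -0.22,  0.28]), array([ 0.619, -0.352,  0.281]), array([ 0.619, -0.352,  0.161])]
slide [-0.0151, 0.2385, -0.0012] twist [0.0, 0.0, -26.9]
slide [-0.0151, 0.2385, 0.1188] twist [-5.4, -22.57, -26.54]
```

>>> apply_moves(slide=[[-0.03, 0.04, -0.03], [-0.06, 0.08, -0.052], [-0.119, 0.172, -0.052], [-0.119, 0.172, -0.052], [-0.08, 0.49, -0.052], [-0.08, 0.49, -0.052], [-0.08, 0.49, -0.052], [-0.08, 0.49, -0.052], [-0.08, 0.49, -0.052], [-0.08, 0.49, -0.052], [-0.08, 0.49, -0.052], [-0.08, 0.49, -0.052]], twist=[[0, 0, -7], [0, 0, -15], [0, 0, -22], [0, 0, -28], [0, 0, -36], [0, 0, -44], [0, 0, -52], [0, 0, -60], [0, 0, -60], [0, 0, -60], [0, 0, -60], [0, 0, -60]])

```text
t: 38.4
eef_pos: [0.4196, -0.2198, 0.2784]
tcp_rot: [-2.718, -1.57, 0.005]
wrist_force: [0.2, -0.2, -1.8]
width: 0.0165
finger_force: 50.0
```

```bash
python3 - <<'E'
from h import *
s=st();W=[(barpose(23,-.145,.02)[0]+[0,0,.12],Qp(0)),barpose(23,-.145,.02)]
plan(W)
E
```

```text
t 38.4 p [ 0.4196 -0.2198  0.2784] rv [-2.718 -1.57   0.005] F [ 0.2 -0.2 -1.8] w 0.0165 50.0
slide [-0.0152, 0.2389, -0.0038] twist [-0.26, 0.03, -26.86]
slide [-0.015, 0.2394, 0.1162] twist [-5.65, -22.55, -26.44]
```

>>> apply_moves(slide=[[-0.015, 0.239, -0.004], [-0.015, 0.239, -0.004], [-0.015, 0.239, -0.004], [-0.015, 0.239, -0.004], [-0.015, 0.239, -0.004], [-0.015, 0.239, 0.04], [-0.015, 0.239, 0.08], [-0.015, 0.239, 0.116], [-0.015, 0.239, 0.116], [-0.015, 0.239, 0.116], [-0.015, 0.239, 0.116]], twist=[[0, 0, -8], [0, 0, -16], [0, 0, -24], [0, 0, -27], [0, 0, -27], [-2, -8, -27], [-4, -16, -27], [-5.6, -22.5, -26.5], [-5.6, -22.5, -26.5], [-5.6, -22.5, -26.5], [-5.6, -22.5, -26.5]])

```text
t: 39.5
eef_pos: [0.6229, -0.3508, 0.1693]
tcp_rot: [2.052, 1.947, -0.411]
wrist_force: [1.0, -0.6, -1.0]
width: 0.0163
finger_force: 50.0
```

```bash
cat > bt.py <<'E'
from h import *
s=st();R0=R.from_rotvec(s['tcp_rot']).as_matrix();t=np.array(s['eef_pos'])+R0@[TX,0,TZ]
q=t[:2]-O;sl=np.degrees(np.arcsin(-R0[2,0]));print('tip(plot)',np.round([q@UX,q@UY,t[2]],4),'slope',round(sl,2),'dir px',round(float(R0[:2,0]@UX),3))
p,d,M=cap('wrist');np.savez('wt.npz',p=p,d=d,**M)
C=wcloud(d,M);q=C[...,:2]-O;px,py,Z=q@UX,q@UY,C[...,2];hs=cv2.cvtColor(p,cv2.COLOR_RGB2HSV).astype(int)
T=(C-np.array(s['eef_pos']))@R0
g=(abs(T[...,1])<.011)&(abs(T[...,2]-.0235)<.004)&(T[...,0]>.05)&(T[...,0]<.19)&(hs[...,1]<60)
P=T[g];print('blade: tool x max',np.percentile(P[:,0],99.5) if len(P) else '',len(P),'y',np.percentile(P[:,1],[2,98]) if len(P) else '')
if len(P):print('z at x',[(lo,np.round(np.median(P[(P[:,0]>lo)&(P[:,0]<lo+.02)][:,2]),4)) for lo in (.06,.1,.13,.15)])
g=(abs(px)<.04)&(py<-.124)&(py>-.22)&(Z>.034)&(Z<.039)&(hs[...,1]>90)&(hs[...,0]<25);print('block px',np.percentile(px[g],[2,98]) if g.sum() else '','py',np.percentile(py[g],[2,98]) if g.sum() else '')
E
python3 bt.py; python3 -c "
from h import *
plan([barpose(23,-.145,.003),barpose(23,-.0735,.002)])"
```

```text
t 39.5 p [ 0.6229 -0.3508  0.1693] rv [ 2.052  1.947 -0.411] F [ 1.  -0.6 -1. ] w 0.0163 50.0
tip(plot) [ 0.0041 -0.1435  0.0749] slope 23.14 dir px 0.0
blade: tool x max 0.14514193504202846 3603 y [-0.00634996  0.00683461]
z at x [(0.06, np.float64(0.0231)), (0.1, np.float64(0.0232)), (0.13, np.float64(0.0234)), (0.15, np.float64(nan))]
block px [-0.01323611  0.02008936] py [-0.2028489  -0.16950129]
slide [0.0099, -0.0046, 0.0259] twist [0.63, 0.2, -0.09]
slide [0.088, -0.0047, 0.0267] twist [0.63, 0.2, -0.09]
  return _methods._mean(a, axis=axis, dtype=dtype,
  ret = ret.dtype.type(ret / rcount)
```

```bash
python3 - <<'E'
from h import *
z=np.load('wt.npz');M={'intrinsics':z['intrinsics'],'view':z['view']};p=z['p'];C=wcloud(z['d'],M);q=C[...,:2]-O;px,py,Z=q@UX,q@UY,C[...,2];hs=cv2.cvtColor(p,cv2.COLOR_RGB2HSV).astype(int)
for zz in ((.034,.040),(.012,.020)):
  g=(abs(px)<.07)&(py<-.1)&(py>-.25)&(Z>zz[0])&(Z<zz[1])
  H,_,_=np.histogram2d(py[g],px[g],bins=[np.arange(-.25,-.1,.01),np.arange(-.07,.071,.01)]);print(zz);print(H.astype(int))
pt,dt,Mt=cap('top');C=cloud(dt,Mt);q=C[...,:2]-O;px,py,Z=q@UX,q@UY,C[...,2]
g=(abs(px)<.07)&(py<-.1)&(py>-.25)&(Z>.028)&(Z<.045);H,_,_=np.histogram2d(py[g],px[g],bins=[np.arange(-.25,-.1,.01),np.arange(-.07,.071,.01)]);print('top');print(H.astype(int))
cv2.imwrite('pics/t3.png',cv2.resize(np.vstack([p[:,:,::-1],pt[:,:,::-1]]),(600,900))[:600])
cv2.imwrite('pics/t4.png',np.hstack([cv2.resize(p[60:300,130:400,::-1],(450,400)),cv2.resize(pt[140:240,280:360,::-1],(320,400),interpolation=cv2.INTER_CUBIC)]))
E
```

```text
(0.034, 0.04)
[[ 0  0  0  0  0  0  0  0  0  0  0  0  0  0]
 [ 0  0  0  0  0  0  0  0  0  0  0  0  0  0]
 [ 0  0  0  0  0  0  0  0  0  0  0  0  0  0]
 [ 0  0  0  0  0  0  0  0  0 14  0  0  0  0]
 [ 0  0  0  0  0  0  0  0 10 14  0 13 16  0]
 [ 0  0  0  0  0  0  0  0 13 12  0 32 35  0]
 [ 0  0  0  0  0 28 46  0 14  0  0 15  2 20]
 [ 0  0  0  0  0 58 93  0 23  0  0  1  5 15]
 [ 0  0  0  0  0  5  8  0  2  0  0  0  0  0]
 [ 0  0  0  0  0  0  0  0  0  0  0  0  0  0]
 [ 0  0  0  0  0  0  0  0  0  0  0  0  0  0]
 [ 0  0  0  0  0  0  0  0  0  0  0  0  0  0]
 [ 0  0  0  0  0  0  0  0  0  0  0  0  0  0]
 [ 0  0  0  0  0  0  0  0  0  0  0  0  0  0]]
(0.012, 0.02)
[[ 52  49  46  42  47  76  43   0   0   0   0   0   0   0]
 [ 59  47  44  45  90  50   0   0   0   0   0   0   0   0]
 [ 34  57  60  90  19   0   0   0   0   0   0   0   0   0]
 [  0  53  73   4   0   0   0   0   0   0   0   0   0   0]
 [  0   0   0   0   0   0   0   0   2   0   0   1   0   0]
 [  4  92  92 102 100 107  51   0  10  23   7   6  10   0]
 [  5 118 127 123 131  88  18   0  31  41   0  17  14   4]
 [  3 126 126 135 132  61   
[... 320 characters left out ...]
   0]
 [  0   0   0   0   0   0   0   0   0   0   0   0   0   0]]
top
[[ 0  0  0  0  0  0  0  0  0  0  0  0  0  0]
 [ 0  0  0  0  0  0  0  0  0  0  0  0  0  0]
 [ 0  0  0  0  0  0  0  0  0  0  0  0  0  0]
 [ 0  0  0  0  0  0  0  0  0  1  0  0  0  0]
 [ 0  0  0  0  0  0  0  0  0  0  0  0  0  0]
 [ 0  0  0  0  0  0  0  0  0  0  0  0  0  0]
 [ 0  0  0  0  0  0  0  0  0  0  0  0  0  0]
 [ 0  0  0  0  0  0  0  0  0  0  0  0  0  0]
 [ 0  0  0  0  0  0  0  0  0  0  0  0  0  1]
 [ 0  0  0  0  0  0  0  0  0  0  0  0  0  0]
 [ 0  0  0  0  0  0  0  2  7  0  0  0  0  0]
 [ 0  0  0  0  0  4 10 14  6  0  0  0  0  0]
 [ 0  0  3  3  5  6  7  9 11  5  3  4  3  6]
 [ 6 12 12 11 11  7  0  0  9 12 14 11  9 13]]
```

View pics/t4.png

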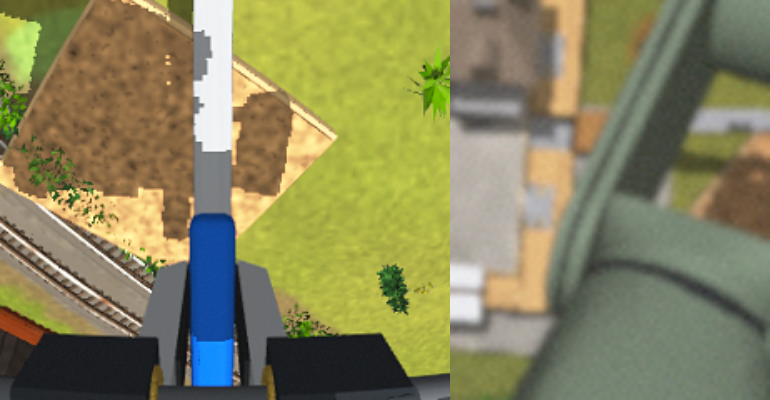

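The block is still against the kerb. The top view shows it at (590,130), and the tilted wrist camera only sees its rear end. Now I'll insert the bar.

>>> apply_moves(slide=[[0.01, -0.0047, 0.012], [0.01, -0.0047, 0.024], [0.01, -0.0047, 0.024], [0.01, -0.0047, 0.024], [0.01, -0.0047, 0.024]], twist=[[0.6, 0.2, 0], [0.6, 0.2, 0], [0.6, 0.2, 0], [0.6, 0.2, 0], [0.6, 0.2, 0]])

```text
t: 40.1
eef_pos: [0.6168, -0.3488, 0.1402]
tcp_rot: [2.061, 1.955, -0.422]
wrist_force: [0.5, -0.2, -0.8]
width: 0.0164
finger_force: 50.0
```

```bash
python3 bt.py 2>/dev/null; python3 -c "
from h import *
plan([barpose(23,-.145,.002),barpose(23,-.0735,.0015)])"
```

```text
t 40.1 p [ 0.6168 -0.3488  0.1402] rv [ 2.061  1.955 -0.422] F [ 0.5 -0.2 -0.8] w 0.0164 50.0
tip(plot) [-0.0029 -0.1414  0.0465] slope 22.87 dir px -0.002
blade: tool x max 0.14506149720649736 3593 y [-0.00635039  0.00677879]
z at x [(0.06, np.float64(0.0231)), (0.1, np.float64(0.0233)), (0.13, np.float64(0.0234)), (0.15, np.float64(nan))]
block px [-0.01318753  0.01611964] py [-0.2021578  -0.16622033]
slide [-0.0035, 0.0022, 0.0003] twist [-0.24, -0.12, 0.12]
slide [0.0744, 0.0024, 0.0009] twist [-0.24, -0.12, 0.12]
```

>>> apply_moves(slide=[[0, 0.003, 0], [0.01, 0.003, 0], [0.02, 0.003, 0], [0.03, 0.003, 0], [0.04, 0.003, 0], [0.05, 0.003, 0], [0.06, 0.003, 0.0005], [0.068, 0.003, 0.0005], [0.074, 0.003, 0.0005], [0.074, 0.003, 0.0005], [0.074, 0.003, 0.0005]], twist=[[-0.2, 0, 0], [-0.2, 0, 0], [-0.2, 0, 0], [-0.2, 0, 0], [-0.2, 0, 0], [-0.2, 0, 0], [-0.2, 0, 0], [-0.2, 0, 0], [-0.2, 0, 0], [-0.2, 0, 0], [-0.2, 0, 0]])

```text
t: 41.25
eef_pos: [0.6233, -0.281, 0.111]
tcp_rot: [2.058, 1.954, -0.419]
wrist_force: [-0.6, -0.4, -0.9]
width: 0.0166
finger_force: 50.0
```

```bash
python3 bt.py 2>/dev/null; python3 - <<'E'
from h import *
# arc: pivot at block edge, contact distance kept
s=m.read_state();R0=R.from_rotvec(s['tcp_rot']).as_matrix();t=np.array(s['eef_pos'])+R0@[TX,0,TZ];yt=(t[:2]-O)@UY
P=[]
L=np.hypot(yt-EY,0)/np.cos(np.radians(23))
for a in (23,20,17,14,11,8,5,2,0,-2):
    Q=Qp(a);E=np.r_[pl(0,EY),EZ];tip=E+L*Q[:,0];P.append((tip-TX*Q[:,0]-TZ*Q[:,2],Q))
plan(P);print('L',L)
E
```

```text
t 41.25 p [ 0.6233 -0.281   0.111 ] rv [ 2.058  1.954 -0.419] F [-0.6 -0.4 -0.9] w 0.0166 50.0
tip(plot) [-0.     -0.0734  0.0173] slope 22.88 dir px -0.003
blade: tool x max 0.1451346580735773 3597 y [-0.00632533  0.00680009]
z at x [(0.06, np.float64(0.0231)), (0.1, np.float64(0.0233)), (0.13, np.float64(0.0234)), (0.15, np.float64(nan))]
block px [-0.0130081   0.01600666] py [-0.18324362 -0.12507612]
slide [0.001, -0.0005, 0.0018] twist [-0.05, -0.11, 0.12]
slide [-0.0004, -0.0005, 0.0081] twist [-0.05, 2.89, 0.12]
slide [-0.0014, -0.0005, 0.0145] twist [-0.06, 5.89, 0.12]
slide [-0.0021, -0.0005, 0.0209] twist [-0.06, 8.89, 0.12]
slide [-0.0024, -0.0005, 0.0273] twist [-0.06, 11.89, 0.11]
slide [-0.0024, -0.0005, 0.0337] twist [-0.07, 14.89, 0.11]
slide [-0.0021, -0.0005, 0.0402] twist [-0.07, 17.89, 0.11]
slide [-0.0014, -0.0005, 0.0466] twist [-0.07, 20.89, 0.11]
slide [-0.0008, -0.0005, 0.0508] twist [-0.07, 22.89, 0.11]
slide [0.0, -0.0005, 0.055] twist [-0.08, 24.89, 0.11]
L 0.05384593309049192
```

The bar is in without any contact force. Now press it down along the arc about the block's edge.

>>> apply_moves(slide=[[0.001, -0.0005, 0.0018], [0, -0.0005, 0.005], [-0.0004, -0.0005, 0.008], [-0.0009, -0.0005, 0.0113], [-0.0014, -0.0005, 0.0145], [-0.0018, -0.0005, 0.0177], [-0.0021, -0.0005, 0.0209], [-0.0023, -0.0005, 0.0241], [-0.0024, -0.0005, 0.0273], [-0.0024, -0.0005, 0.0305], [-0.0024, -0.0005, 0.0337], [-0.0024, -0.0005, 0.0337]], twist=[[0, 0, 0], [0, 1.5, 0], [0, 2.9, 0], [0, 4.4, 0], [0, 5.9, 0], [0, 7.4, 0], [0, 8.9, 0], [0, 10.4, 0], [0, 11.9, 0], [0, 13.4, 0], [0, 14.9, 0], [0, 14.9, 0]], force=60)

```text
t: 42.5
eef_pos: [0.6218, -0.297, 0.0805]
tcp_rot: [2.21, 2.094, -0.154]
wrist_force: [0.7, 1.8, 4.3]
width: 0.0161
finger_force: 60.0
```

```bash
python3 bt.py 2>/dev/null; cat > plate.py <<'E'
from h import *
p,d,M=cap('wrist');C=wcloud(d,M)
q=C[...,:2]-O;px,py,Z=q@UX,q@UY,C[...,2]
for lo in (-.08,-.06,-.04,-.02,0,.02,.04):
    g=(px>-.09)&(px<-.03)&(py>lo)&(py<lo+.015)&(Z>.03)&(Z<.06);print('plate top at py',lo,np.round(np.median(Z[g]),4) if g.sum()>10 else '',g.sum())
E
python3 plate.py;python3 - <<'E'
from h import *
P=[]
L=.0538
for a in (8,6,4,2,0,-2):
    Q=Qp(a);E=np.r_[pl(0,EY),EZ];tip=E+L*Q[:,0];P.append((tip-TX*Q[:,0]-TZ*Q[:,2],Q))
plan(P)
E
```

```text
t 42.5 p [ 0.6218 -0.297   0.0805] rv [ 2.21   2.094 -0.154] F [0.7 1.8 4.3] w 0.0161 60.0
tip(plot) [-0.0003 -0.0702  0.0284] slope 7.88 dir px -0.0
blade: tool x max 0.14528009402139572 3532 y [-0.00639617  0.00664706]
z at x [(0.06, np.float64(0.0234)), (0.1, np.float64(0.0236)), (0.13, np.float64(0.0238)), (0.15, np.float64(nan))]
block px [-0.01316352  0.01591348] py [-0.18384427 -0.12530577]
plate top at py -0.08  0
plate top at py -0.06  0
plate top at py -0.04  0
plate top at py -0.02  0
plate top at py 0  0
plate top at py 0.02  0
plate top at py 0.04  0
slide [0.0002, 0.0001, -0.0004] twist [-0.08, 0.0, 0.09]
slide [-0.0007, 0.0001, 0.0038] twist [-0.08, 2.0, 0.09]
slide [-0.0015, 0.0001, 0.0081] twist [-0.09, 4.0, 0.09]
slide [-0.0021, 0.0001, 0.0123] twist [-0.09, 6.0, 0.08]
slide [-0.0026, 0.0001, 0.0166] twist [-0.09, 8.0, 0.08]
slide [-0.0029, 0.0001, 0.0209] twist [-0.09, 10.0, 0.08]
```

>>> apply_moves(slide=[[-0.0003, 0, 0.002], [-0.0007, 0, 0.0038], [-0.0011, 0, 0.006], [-0.0015, 0, 0.0081], [-0.0018, 0, 0.0102], [-0.0021, 0, 0.0123], [-0.0024, 0, 0.0145], [-0.0026, 0, 0.0166], [-0.0026, 0, 0.0175], [-0.0026, 0, 0.0175], [-0.0026, 0, 0.0175]], twist=[[0, 1, 0], [0, 2, 0], [0, 3, 0], [0, 4, 0], [0, 5, 0], [0, 6, 0], [0, 7, 0], [0, 8, 0], [0, 8.2, 0], [0, 8.2, 0], [0, 8.2, 0]])

```text
t: 43.7
eef_pos: [0.6214, -0.3013, 0.064]
tcp_rot: [-2.276, -2.16, -0.002]
wrist_force: [-1.2, -2.0, 2.5]
width: 0.0161
finger_force: 60.0
```

```bash
python3 bt.py 2>/dev/null; python3 - <<'E'
from h import *
# plate level from scene/top cameras
for n,f in(('top',cloud),('scene',cloud)):
    p,d,M=cap(n);np.savez(n+'4.npz',p=p,d=d,**M);C=f(d,M);q=C[...,:2]-O;px,py,Z=q@UX,q@UY,C[...,2]
    for lo in(-.085,-.07,-.05,-.03,0,.03,.06):
        g=(px>-.095)&(px<-.02)&(py>lo)&(py<lo+.015)&(Z>.03)&(Z<.056);print(n,lo,g.sum(),np.round(np.median(Z[g]),4) if g.sum()>5 else '')
z=np.load('top0.npz');M={'intrinsics':z['intrinsics'],'view':z['view']};C=cloud(z['d'],M);q=C[...,:2]-O;px,py,Z=q@UX,q@UY,C[...,2]
print('before');[print(lo,np.median(Z[(px>-.095)&(px<-.02)&(py>lo)&(py<lo+.015)&(Z>.03)&(Z<.056)])) for lo in(-.085,-.07,-.05,-.03,0,.03,.06)]
E
```

```text
t 43.7 p [ 0.6214 -0.3013  0.064 ] rv [-2.276e+00 -2.160e+00 -2.000e-03] F [-1.2 -2.   2.5] w 0.0161 60.0
tip(plot) [-0.0007 -0.0689  0.0361] slope -0.2 dir px -0.002
blade: tool x max 0.14512571084489254 3615 y [-0.00633457  0.00720126]
z at x [(0.06, np.float64(0.0231)), (0.1, np.float64(0.0233)), (0.13, np.float64(0.0233)), (0.15, np.float64(nan))]
block px [-0.01323875  0.0159065 ] py [-0.18431166 -0.12532339]
top -0.085 140 0.0501
top -0.07 138 0.0491
top -0.05 141 0.0477
top -0.03 139 0.0465
top 0 143 0.0444
top 0.03 140 0.0424
top 0.06 138 0.041
scene -0.085 50 0.0507
scene -0.07 51 0.0505
scene -0.05 39 0.0491
scene -0.03 33 0.0471
scene 0 45 0.0451
scene 0.03 41 0.043
scene 0.06 45 0.0421
before
-0.085 0.03924299815092647
-0.07 0.040060118006261636
-0.05 0.03942969292805376
-0.03 0.03953824350412072
0 0.039790987366183694
0.03 0.03862962947717208
0.06 0.039137382918412955
```

The plate's right edge rose about 11 mm, with its top going from 39 to 50 mm. Now back off and withdraw.

```bash
python3 - <<'E'
from h import *
P=[];L=.0538
for a in (5,10,15):
    Q=Qp(a);E=np.r_[pl(0,EY),EZ+.001];tip=E+L*Q[:,0];P.append((tip-TX*Q[:,0]-TZ*Q[:,2],Q))
Q=Qp(15)
for s in(.04,.1): P.append((P[2][0]-Q[:,0]*s,Q))
P.append((P[-1][0]+[0,0,.13],Qp(0)))
plan(P)
E
```

```text
slide [0.0026, 0.0002, -0.012] twist [-0.12, -5.2, 0.13]
slide [0.0064, 0.0002, -0.022] twist [-0.11, -10.2, 0.13]
slide [0.0111, 0.0002, -0.0316] twist [-0.11, -15.2, 0.14]
slide [-0.0275, 0.0001, -0.0421] twist [-0.11, -15.2, 0.14]
slide [-0.0854, -0.0001, -0.0578] twist [-0.11, -15.2, 0.14]
slide [-0.0849, -0.0003, -0.1878] twist [-0.12, -0.2, 0.12]
```

>>> apply_moves(slide=[[0.0013, 0, -0.006], [0.0026, 0, -0.012], [0.0045, 0, -0.017], [0.0064, 0, -0.022], [0.009, 0, -0.027], [0.011, 0, -0.032], [-0.008, 0, -0.037], [-0.0275, 0, -0.042], [-0.056, 0, -0.05], [-0.085, 0, -0.058], [-0.085, 0, -0.1], [-0.085, 0, -0.14]], twist=[[0, -2.5, 0], [0, -5, 0], [0, -7.5, 0], [0, -10, 0], [0, -12.5, 0], [0, -15, 0], [0, -15, 0], [0, -15, 0], [0, -15, 0], [0, -15, 0], [0, -8, 0], [0, 0, 0]])

```text
t: 45.05
eef_pos: [0.6166, -0.3831, 0.2017]
tcp_rot: [-2.265, -2.156, -0.011]
wrist_force: [0.1, -1.1, -1.2]
width: 0.0164
finger_force: 60.0
```

>>> apply_moves(slide=[[0, 0, -0.05], [0, 0, -0.07], [0, 0, -0.07], [0, 0, -0.07]], twist=[[0, 0, 0], [0, 0, 0], [0, 0, 0], [0, 0, 0]])

```text
t: 45.45
eef_pos: [0.6171, -0.3856, 0.2716]
tcp_rot: [-2.273, -2.158, -0.003]
wrist_force: [-0.3, 1.2, -2.7]
width: 0.0166
finger_force: 60.0
```

```bash
python3 - <<'E'
from h import *
s=st()
p,d,M=cap('top');np.savez('top5.npz',p=p,d=d,**M);C=cloud(d,M);q=C[...,:2]-O;px,py,Z=q@UX,q@UY,C[...,2]
for lo in(-.085,-.07,-.05,-.03,0,.03,.06):
    g=(px>-.095)&(px<-.02)&(py>lo)&(py<lo+.015)&(Z>.03)&(Z<.056);print(lo,g.sum(),np.round(np.median(Z[g]),4) if g.sum()>5 else '')
plan([([.42,-.22,.28],Rd(-30)),([.36,.10,.28],Rd(-62))])
E
```

```text
t 45.45 p [ 0.6171 -0.3856  0.2716] rv [-2.273 -2.158 -0.003] F [-0.3  1.2 -2.7] w 0.0166 60.0
-0.085 138 0.0451
-0.07 139 0.0449
-0.05 136 0.0442
-0.03 139 0.0434
0 142 0.0419
0.03 139 0.0407
0.06 139 0.04
slide [0.1549, -0.2049, -0.0075] twist [-0.48, -0.36, 27.05]
slide [0.4714, -0.2812, -0.0045] twist [-0.59, -0.22, 59.05]
```

>>> apply_moves(slide=[[0.155, -0.205, -0.008], [0.155, -0.205, -0.008], [0.155, -0.205, -0.008], [0.155, -0.205, -0.008], [0.155, -0.205, -0.008], [0.471, -0.281, -0.008], [0.471, -0.281, -0.008], [0.471, -0.281, -0.008], [0.471, -0.281, -0.008], [0.471, -0.281, -0.008], [0.471, -0.281, -0.008], [0.471, -0.281, -0.008]], twist=[[0, 0, 6], [0, 0, 12], [0, 0, 19], [0, 0, 25], [0, 0, 31], [0, 0, 38], [0, 0, 44], [0, 0, 50], [0, 0, 56], [-0.5, -0.2, 59], [-0.5, -0.2, 59], [-0.5, -0.2, 59]])

```text
t: 46.7
eef_pos: [0.358, 0.1011, 0.2809]
tcp_rot: [3.046, 0.765, -0.005]
wrist_force: [0.6, 0.0, -0.7]
width: 0.0165
finger_force: 60.0
```

```bash
python3 - <<'E'
from h import *
s=st()
plan([([.4995,.2725,.20],Rd(-89.8)),([.4995,.2725,.06],Rd(-89.8))])
E
```

```text
t 46.7 p [0.358  0.1011 0.2809] rv [ 3.046  0.765 -0.005] F [ 0.6  0.  -0.7] w 0.0165 60.0
slide [0.2059, -0.0842, 0.0802] twist [0.07, 0.2, 27.99]
slide [0.2064, -0.0843, 0.2202] twist [0.07, 0.2, 27.99]
```

>>> apply_moves(slide=[[0.206, -0.084, 0.04], [0.206, -0.084, 0.06], [0.206, -0.084, 0.08], [0.206, -0.084, 0.08], [0.206, -0.084, 0.08], [0.206, -0.084, 0.08], [0.206, -0.084, 0.13], [0.206, -0.084, 0.18], [0.206, -0.084, 0.21], [0.206, -0.084, 0.21], [0.206, -0.084, 0.21], [0.206, -0.084, 0.21]], twist=[[0, 0.2, 8], [0, 0.2, 16], [0, 0.2, 24], [0, 0.2, 28], [0, 0.2, 28], [0, 0.2, 28], [0, 0.2, 28], [0, 0.2, 28], [0, 0.2, 28], [0, 0.2, 28], [0, 0.2, 28], [0, 0.2, 28]])

```text
t: 47.9
eef_pos: [0.506, 0.2687, 0.0762]
tcp_rot: [3.141, -0.0, 0.016]
wrist_force: [-0.0, 0.3, -0.5]
width: 0.0162
finger_force: 60.0
```

```bash
python3 - <<'E'
from h import *
s=st()
plan([([.4995,.2725,.0415],Rd(-89.8))])
E
```

```text
t 47.9 p [0.506  0.2687 0.0762] rv [ 3.141 -0.     0.016] F [-0.   0.3 -0.5] w 0.0162 60.0
slide [-0.0069, -0.0038, 0.0347] twist [0.05, -0.59, -0.2]
```

Lower, release and rise, then turn back for the block.

>>> apply_moves(slide=[[-0.0065, -0.0038, 0.015], [-0.0065, -0.0038, 0.028], [-0.0065, -0.0038, 0.0335], [-0.0065, -0.0038, 0.035], [-0.0065, -0.0038, 0.035]], twist=[[0, -0.6, 0], [0, -0.6, 0], [0, -0.6, 0], [0, -0.6, 0], [0, -0.6, 0]])

```text
t: 48.4
eef_pos: [0.4973, 0.2718, 0.0399]
tcp_rot: [3.138, 0.001, -0.01]
wrist_force: [-6.4, -1.4, 10.1]
width: 0.0164
finger_force: 60.0
```

>>> apply_moves(slide=[[0, 0, 0], [0, 0, 0], [0, 0, 0], [0, 0, 0], [0, 0, -0.02], [0, 0, -0.06], [0, 0, -0.11], [0, 0, -0.16], [0, 0, -0.21], [0, 0, -0.24], [0, 0, -0.24], [0, 0, -0.24]], twist=[[0, 0, 0], [0, 0, 0], [0, 0, 0], [0, 0, 0], [0, 0, 0], [0, 0, 0], [0, 0, 0], [0, 0, 0], [0, 0, 0], [0, 0, 0], [0, 0, 0], [0, 0, 0]], hand=0.55)

```text
t: 49.6
eef_pos: [0.4994, 0.2726, 0.2791]
tcp_rot: [3.14, -0.0, -0.004]
wrist_force: [0.1, -0.1, -0.7]
width: 0.0519
finger_force: 0.0
```

```bash
python3 bar.py; python3 - <<'E'
from h import *
plan([([.38,.10,.28],Rd(-50)),([.42,-.22,.28],Rd(-10)),(np.r_[pl(0.0,-.155),.25],Rd(-3.1))])
E
```

```text
t 49.6 p [0.4994 0.2726 0.2791] rv [ 3.14  -0.    -0.004] F [ 0.1 -0.1 -0.7] w 0.0519 0.0
[ 0.35  0.16  1.49 -0.    1.49  1.92]
handle top ((484.7325439453125, 271.7221374511719), (15.557023048400879, 82.07331085205078), 89.79354858398438) 653 z [0.02541948 0.02795417 0.02935443]
blade ((600.4345092773438, 271.79510498046875), (140.6136932373047, 12.652223587036133), 0.03279319778084755) 951 x [0.53023653 0.67045522]
slide [-0.1185, 0.1723, -0.0014] twist [0.05, 0.4, -40.01]
slide [-0.0785, 0.4923, -0.0007] twist [-0.1, 0.42, -80.01]
slide [0.1281, 0.4861, 0.028] twist [-0.13, 0.42, -86.91]
```

Bar is back on the board. Go to the block.

>>> apply_moves(slide=[[-0.12, 0.172, 0], [-0.12, 0.172, 0], [-0.12, 0.172, 0], [-0.12, 0.172, 0], [-0.08, 0.492, 0], [-0.08, 0.492, 0], [-0.08, 0.492, 0], [-0.08, 0.492, 0], [-0.08, 0.492, 0], [-0.08, 0.492, 0], [0.128, 0.486, 0.028], [0.128, 0.486, 0.028]], twist=[[0, 0, -8], [0, 0, -16], [0, 0, -24], [0, 0, -32], [0, 0, -40], [0, 0, -48], [0, 0, -56], [0, 0, -64], [0, 0, -72], [0, 0, -80], [0, 0.4, -87], [0, 0.4, -87]])

```text
t: 50.85
eef_pos: [0.5049, -0.1712, 0.2649]
tcp_rot: [-2.275, -2.159, -0.001]
wrist_force: [0.5, -0.1, 1.6]
width: 0.0516
finger_force: 0.0
```

```bash
python3 - <<'E'
from h import *
s=st()
plan([(np.r_[pl(0.0,-.155),.25],Rd(-3.1))])
E
```

```text
t 50.85 p [ 0.5049 -0.1712  0.2649] rv [-2.275e+00 -2.159e+00 -1.000e-03] F [ 0.5 -0.1  1.6] w 0.0516 0.0
slide [-0.0364, 0.1237, 0.0144] twist [-0.18, -0.23, 0.12]
```

>>> apply_moves(slide=[[-0.036, 0.124, 0.014], [-0.036, 0.124, 0.014], [-0.036, 0.124, 0.014], [-0.036, 0.124, 0.014], [-0.036, 0.124, 0.014], [-0.036, 0.124, 0.014]], twist=[[0, 0, 0], [0, 0, 0], [0, 0, 0], [0, 0, 0], [0, 0, 0], [0, 0, 0]])

```text
t: 51.45
eef_pos: [0.6261, -0.2112, 0.2524]
tcp_rot: [-2.276, -2.16, -0.001]
wrist_force: [0.7, -0.8, 0.7]
width: 0.0516
finger_force: 0.0
```

```bash
python3 blkp.py; python3 - <<'E'
from h import *
s=st();z=np.load('wp.npz');M={'intrinsics':z['intrinsics'],'view':z['view']};C=wcloud(z['d'],M);q=C[...,:2]-O;px,py,Z=q@UX,q@UY,C[...,2]
g=(abs(px)<.05)&(py<-.127)&(py>-.2)&(Z>.031)&(Z<.04);print('block',[np.round(np.percentile(a[g],[1,99]),4) for a in(px,py)])
for lo in(-.085,-.07,-.05,-.03,0):
    g=(px>-.095)&(px<-.02)&(py>lo)&(py<lo+.015)&(Z>.03)&(Z<.056);print(lo,g.sum(),np.round(np.median(Z[g]),4) if g.sum()>5 else '')
plan([(np.r_[pl(0.0015,-.155),.0465],Rd(-3.1))])
E
```

```text
blk plot ((1.5921478271484375, -151.05697631835938), (28.67683982849121, 69.44717407226562), 0.6738148331642151) py [-0.18397177 -0.15301154 -0.12382953] z 0.03623950699498241
kerb outer [-0.12267275 -0.12253413]
t 51.5 p [ 0.6263 -0.2113  0.2533] rv [-2.277e+00 -2.161e+00 -2.000e-03] F [-0.1  0.3  0.4] w 0.0519 0.0
block [array([-0.0123,  0.0482]), array([-0.1988, -0.1277])]
-0.085 738 0.0462
-0.07 750 0.0457
-0.05 731 0.0448
-0.03 720 0.044
0 692 0.0427
slide [-0.0032, 0.002, 0.2068] twist [-0.05, -0.16, 0.1]
```

>>> apply_moves(slide=[[-0.003, 0.002, 0.05], [-0.003, 0.002, 0.1], [-0.003, 0.002, 0.15], [-0.003, 0.002, 0.19], [-0.003, 0.002, 0.206], [-0.003, 0.002, 0.206], [-0.003, 0.002, 0.206]], twist=[[0, 0, 0], [0, 0, 0], [0, 0, 0], [0, 0, 0], [0, 0, 0], [0, 0, 0], [0, 0, 0]])

```text
t: 52.2
eef_pos: [0.6309, -0.2152, 0.0503]
tcp_rot: [2.277, 2.161, 0.005]
wrist_force: [1.5, -0.9, -0.1]
width: 0.0521
finger_force: 0.0
```

>>> apply_moves(slide=[[0, 0, 0], [0, 0, 0], [0, 0, 0], [0, 0, 0], [0, 0, 0], [0, 0, -0.02], [0, 0, -0.06], [0, 0, -0.11], [0, 0, -0.16], [0, 0, -0.21], [0, 0, -0.21], [0, 0, -0.21]], twist=[[0, 0, 0], [0, 0, 0], [0, 0, 0], [0, 0, 0], [0, 0, 0], [0, 0, 0], [0, 0, 0], [0, 0, 0], [0, 0, 0], [0, 0, 0], [0, 0, 0], [0, 0, 0]], hand=0, force=20)

```text
t: 53.4
eef_pos: [0.6303, -0.2155, 0.2603]
tcp_rot: [2.276, 2.16, 0.006]
wrist_force: [-0.1, 0.6, -0.6]
width: 0.0311
finger_force: 20.0
```

```bash
python3 - <<'E'
from h import *
s=st()
plan([([.45,-.20,.27],Rd(-3)),([.38,.10,.27],Rd(-2)),([.4105,.333,.12],Rd(0))])
E
```

```text
t 53.4 p [ 0.6303 -0.2155  0.2603] rv [2.276 2.16  0.006] F [-0.1  0.6 -0.6] w 0.0311 20.0
slide [0.006, -0.1809, -0.0106] twist [0.29, -0.02, 0.0]
slide [0.3019, -0.2664, -0.0109] twist [0.29, -0.02, -1.0]
slide [0.5362, -0.2489, 0.1392] twist [0.29, -0.01, -3.0]
```

>>> apply_moves(slide=[[0.006, -0.18, -0.011], [0.006, -0.18, -0.011], [0.006, -0.18, -0.011], [0.006, -0.18, -0.011], [0.302, -0.266, -0.011], [0.302, -0.266, -0.011], [0.302, -0.266, -0.011], [0.302, -0.266, -0.011], [0.302, -0.266, -0.011], [0.302, -0.266, -0.011], [0.302, -0.266, -0.011], [0.302, -0.266, -0.011]], twist=[[0.3, 0, 0], [0.3, 0, 0], [0.3, 0, 0], [0.3, 0, 0], [0.3, 0, -1], [0.3, 0, -1], [0.3, 0, -1], [0.3, 0, -1], [0.3, 0, -1], [0.3, 0, -1], [0.3, 0, -1], [0.3, 0, -1]])

```text
t: 54.6
eef_pos: [0.378, 0.1016, 0.2674]
tcp_rot: [-2.25, -2.182, 0.007]
wrist_force: [0.6, 0.5, -1.7]
width: 0.0307
finger_force: 20.0
```

>>> apply_moves(slide=[[0.234, 0.02, 0.05], [0.234, 0.02, 0.08], [0.234, 0.02, 0.12], [0.234, 0.02, 0.15], [0.234, 0.02, 0.15], [0.234, 0.02, 0.15], [0.234, 0.02, 0.15], [0.234, 0.02, 0.15]], twist=[[0, 0, -2], [0, 0, -2], [0, 0, -2], [0, 0, -2], [0, 0, -2], [0, 0, -2], [0, 0, -2], [0, 0, -2]])

```text
t: 55.4
eef_pos: [0.4072, 0.332, 0.1182]
tcp_rot: [-2.219, -2.217, 0.008]
wrist_force: [-0.7, -0.2, 0.6]
width: 0.0306
finger_force: 20.0
```

```bash
python3 - <<'E'
from h import *
s=st();plan([([.4105,.333,.0475],Rd(0))])
E
```

```text
t 55.4 p [0.4072 0.332  0.1182] rv [-2.219 -2.217  0.008] F [-0.7 -0.2  0.6] w 0.0306 20.0
slide [0.001, 0.0038, 0.0707] twist [-0.42, 0.02, -0.07]
```

>>> apply_moves(slide=[[0.001, 0.004, 0.035], [0.001, 0.004, 0.06], [0.001, 0.004, 0.068], [0.001, 0.004, 0.0715], [0.001, 0.004, 0.0715]], twist=[[-0.4, 0, 0], [-0.4, 0, 0], [-0.4, 0, 0], [-0.4, 0, 0], [-0.4, 0, 0]])

```text
t: 55.9
eef_pos: [0.412, 0.3348, 0.0495]
tcp_rot: [2.222, 2.219, 0.009]
wrist_force: [0.0, 0.4, 0.4]
width: 0.0305
finger_force: 20.0
```

>>> apply_moves(slide=[[0, 0, 0], [0, 0, 0], [0, 0, 0], [0, 0, 0], [0, 0, -0.02], [0, 0, -0.06], [0, 0, -0.11], [0, 0, -0.16], [0, 0, -0.21], [0, 0, -0.26], [0, 0, -0.27], [0, 0, -0.27]], twist=[[0, 0, 0], [0, 0, 0], [0, 0, 0], [0, 0, 0], [0, 0, 0], [0, 0, 0], [0, 0, 0], [0, 0, 0], [0, 0, 0], [0, 0, 0], [0, 0, 0], [0, 0, 0]], hand=0.55)

```text
t: 57.1
eef_pos: [0.4111, 0.3353, 0.3212]
tcp_rot: [2.22, 2.22, 0.015]
wrist_force: [0.7, -0.0, -1.3]
width: 0.0513
finger_force: 0.0
```

```bash
python3 blk.py .41 .334 .026 .04; python3 - <<'E'
from h import *
z=np.load('top5.npz');M={'intrinsics':z['intrinsics'],'view':z['view']};C=cloud(z['d'],M);X,Y,Z=[C[...,i] for i in range(3)]
g=(Z>.15)&(Z<.27)&(abs(X-.68)<.06)&(Y>-.06)&(Y<.04);P=C[g];k=P[P[:,2]>P[:,2].max()-.008];print('spire apex',k.mean(0),P[:,2].max())
plan([([.40,.10,.36],Rd(-3)),([.62,-.02,.36],Rd(-3))])
E
```

```text
t 57.1 p [0.4111 0.3353 0.3212] rv [2.22  2.22  0.015] F [ 0.7 -0.  -1.3] w 0.0513 0.0
blk ((413.2584228515625, 336.3106384277344), (62.97543716430664, 29.23540496826172), 89.67796325683594) 796 z [0.03077718 0.03223279 0.03377605]
spire apex [ 0.67495078 -0.00236686  0.21754173] 0.22204430685593746
slide [-0.2344, -0.0099, -0.0424] twist [0.19, -0.16, 3.01]
slide [-0.3545, 0.2101, -0.042] twist [0.19, -0.16, 3.01]
```

>>> apply_moves(slide=[[-0.234, -0.01, -0.042], [-0.234, -0.01, -0.042], [-0.234, -0.01, -0.042], [-0.234, -0.01, -0.042], [-0.234, -0.01, -0.042], [-0.34, 0.26, -0.022], [-0.34, 0.26, -0.022], [-0.34, 0.26, -0.022], [-0.34, 0.26, -0.022], [-0.34, 0.26, -0.022], [-0.34, 0.26, -0.022], [-0.34, 0.26, -0.022]], twist=[[0, 0, 3], [0, 0, 3], [0, 0, 3], [0, 0, 3], [0, 0, 3], [0, 0, 3], [0, 0, 3], [0, 0, 3], [0, 0, 3], [0, 0, 3], [0, 0, 3], [0, 0, 3]], hand=0.8)

```text
t: 58.35
eef_pos: [0.6713, -0.008, 0.3305]
tcp_rot: [-2.276, -2.153, 0.007]
wrist_force: [-0.1, -0.6, -1.4]
width: 0.075
finger_force: 0.0
```

>>> apply_moves(slide=[[0, 0, 0], [0, 0, 0], [0, 0, 0]], twist=[[0, 0, 0], [0, 0, 0], [0, 0, 0]])

```text
t: 58.65
eef_pos: [0.6689, -0.0047, 0.3406]
tcp_rot: [2.278, 2.163, 0.006]
wrist_force: [-0.3, 0.4, 0.1]
width: 0.0753
finger_force: 0.0
```

```bash
python3 - <<'E'
from h import *
s=st();print(np.round(s['joints'],2));p,d,M=cap('wrist');np.savez('wv.npz',p=p,d=d,**M);C=wcloud(d,M);q=C[...,:2]-O;px,py,Z=q@UX,q@UY,C[...,2]
g=(abs(px)<.11)&(abs(py)<.1)&(Z>.1)&(Z<.24)
for lo in np.arange(.13,.235,.01):
    k=g&(Z>lo)&(Z<lo+.01)&(py>.0)
    if k.sum()>5:print('z',round(lo,3),k.sum(),'px',np.round(np.percentile(px[k],[1,50,99]),4),'py',np.round(np.percentile(py[k],[1,50,99]),4))
k=g&(py<.02);print('house max z',np.percentile(Z[k],[90,99,99.9]))
k=g&(Z>.212);print('apex',px[k].mean(),py[k].mean(),Z[k].max())
k=g&(Z>.15)&(Z<.20)&(py>.045)&(py<.055);print('spire edges at mid py px',np.percentile(px[k],[1,99]))
cv2.imwrite('pics/wv.png',cv2.resize(p[:,:,::-1],(800,600),interpolation=cv2.INTER_CUBIC))
E
```

```text
t 58.65 p [ 0.6689 -0.0047  0.3406] rv [2.278 2.163 0.006] F [-0.3  0.4  0.1] w 0.0753 0.0
[-0.14  0.35  1.14  0.    1.65 -0.09]
z 0.13 591 px [0.0178 0.0901 0.1041] py [0.0005 0.0236 0.0447]
z 0.14 453 px [0.0308 0.0768 0.0902] py [0.0008 0.0173 0.0344]
z 0.15 490 px [0.0222 0.0539 0.0751] py [0.0001 0.0115 0.0246]
z 0.16 76 px [0.0561 0.0607 0.0753] py [0.0008 0.0113 0.0345]
z 0.17 1737 px [0.0118 0.0397 0.0756] py [0.0068 0.0602 0.0852]
z 0.18 268 px [0.0252 0.0403 0.0735] py [0.0078 0.0646 0.0726]
z 0.19 207 px [0.0275 0.0369 0.0508] py [0.0484 0.0654 0.0701]
z 0.2 149 px [0.0307 0.0386 0.0471] py [0.052  0.0638 0.0671]
z 0.21 94 px [0.0346 0.0386 0.0436] py [0.0539 0.0614 0.065 ]
z 0.22 18 px [0.0373 0.0391 0.0402] py [0.0579 0.0605 0.0618]
house max z [0.16177566 0.18296166 0.18718768]
apex 0.03909399576306076 0.06077995741110227 0.2271983400762277
spire edges at mid py px [0.01167382 0.06557757]
```

View pics/wv.png

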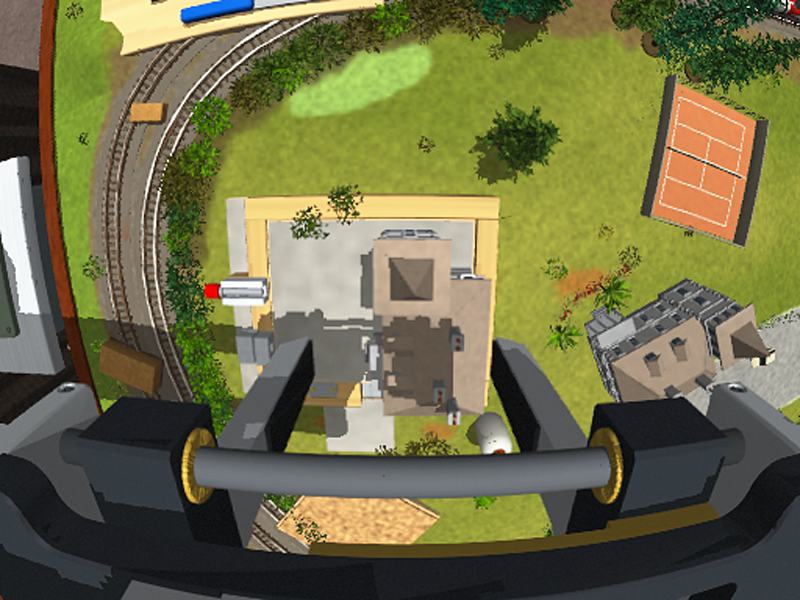

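The tower is at (410,275), with eaves 54 mm wide at 172 mm height and an apex at 227 mm. Grip just below the eaves.

```bash
python3 - <<'E'
from h import *
Q=Qp(2.1);G=np.r_[pl(.0387,.0584),.1595];t=G-.006*Q[:,2];plan([(t+[0,0,.1],Q),(t,Q)]);print(t)
E
```

```text
slide [0.0022, 0.0072, 0.0757] twist [0.21, -2.24, 0.15]
slide [0.0019, 0.0068, 0.1757] twist [0.21, -2.24, 0.15]
[ 0.67663812 -0.00273803  0.16549597]
```

>>> apply_moves(slide=[[0.002, 0.007, 0.03], [0.002, 0.007, 0.075], [0.002, 0.007, 0.11], [0.002, 0.007, 0.14], [0.002, 0.007, 0.16], [0.002, 0.007, 0.16], [0.002, 0.007, 0.16]], twist=[[0.2, -2.2, 0], [0.2, -2.2, 0], [0.2, -2.2, 0], [0.2, -2.2, 0], [0.2, -2.2, 0], [0.2, -2.2, 0], [0.2, -2.2, 0]])

```text
t: 59.4
eef_pos: [0.6774, -0.0032, 0.1814]
tcp_rot: [2.26, 2.146, -0.04]
wrist_force: [0.4, -0.2, 1.0]
width: 0.0753
finger_force: 0.0
```

```bash
python3 - <<'E'
from h import *
st();Q=Qp(2.1);G=np.r_[pl(.0387,.0584),.1595];t=G-.006*Q[:,2];plan([(t,Q)])
E
```

```text
t 59.4 p [ 0.6774 -0.0032  0.1814] rv [ 2.26   2.146 -0.04 ] F [ 0.4 -0.2  1. ] w 0.0753 0.0
slide [0.001, -0.0008, 0.0158] twist [0.02, -0.04, 0.13]
```

>>> apply_moves(slide=[[0.001, -0.001, 0.008], [0.001, -0.001, 0.0155], [0.001, -0.001, 0.0155], [0.001, -0.001, 0.0155]], twist=[[0, 0, 0], [0, 0, 0], [0, 0, 0], [0, 0, 0]])

```text
t: 59.8
eef_pos: [0.6764, -0.0031, 0.1646]
tcp_rot: [2.261, 2.146, -0.042]
wrist_force: [0.0, 0.7, 0.8]
width: 0.0751
finger_force: 0.0
```

>>> apply_moves(slide=[[0, 0, 0], [0, 0, 0], [0, 0, 0], [0, 0, 0], [0, 0, 0], [0, 0, 0]], twist=[[0, 0, 0], [0, 0, 0], [0, 0, 0], [0, 0, 0], [0, 0, 0], [0, 0, 0]], hand=0, force=60)

```text
t: 60.4
eef_pos: [0.6764, -0.0031, 0.1646]
tcp_rot: [2.262, 2.146, -0.042]
wrist_force: [-0.5, 0.3, 0.3]
width: 0.043
finger_force: 60.0
```

```bash
python3 - <<'E'
from h import *
st();R0=R.from_rotvec(m.read_state()['tcp_rot']).as_matrix();print('up in tool',R0.T@[0,0,1])
E
```

```text
t 60.4 p [ 0.6764 -0.0031  0.1646] rv [ 2.262  2.146 -0.042] F [-0.5  0.3  0.3] w 0.043 60.0
up in tool [-0.03591322 -0.00117274 -0.99935422]
```

>>> apply_moves(slide=[[-0.0002, 0, -0.004], [-0.0003, 0, -0.008], [-0.0005, 0, -0.012], [-0.0006, 0, -0.016], [-0.0007, 0, -0.02], [-0.0009, 0, -0.025], [-0.001, 0, -0.03], [-0.001, 0, -0.03]], twist=[[0, 0, 0], [0, 0, 0], [0, 0, 0], [0, 0, 0], [0, 0, 0], [0, 0, 0], [0, 0, 0], [0, 0, 0]])

```text
t: 61.2
eef_pos: [0.6773, -0.0031, 0.196]
tcp_rot: [2.26, 2.145, -0.039]
wrist_force: [0.5, -0.1, -5.1]
width: 0.0433
finger_force: 60.0
```

```bash
cat > lvl.py <<'E'
from h import *
import sys
s=st();R0=R.from_rotvec(s['tcp_rot']).as_matrix()
h=float(sys.argv[1])  # expected plate-top height minus TCP z
tz=s['eef_pos'][2]
c=sys.argv[2] if len(sys.argv)>2 else 'top'
p,d,M=cap(c);C=(cloud if c!='wrist' else wcloud)(d,M)
T=(C-np.array(s['eef_pos']))   # yard: villa frame about tool yaw
ux=np.array([R0[0,1],R0[1,1]]);ux/=np.linalg.norm(ux);uy=np.array([-ux[1],ux[0]])
q=T[...,:2];vx,vy,Z=q@ux+.038,q@uy+.053,C[...,2]
g=(vx>-.095)&(vx<-.035)&(abs(vy)<.08)&(abs(Z-tz+h)<.02)
A=np.c_[vx[g],vy[g],np.ones(g.sum())];w=np.ones(g.sum(),bool)
for _ in range(4):
    k=np.linalg.lstsq(A[w],Z[g][w],rcond=None)[0];e=abs(Z[g]-A@k);w=e<max(.0015,2*np.median(e))
print('yard pts',w.sum(),'slope x deg',np.degrees(k[0]),'slope y deg',np.degrees(k[1]),'z at origin',k[2])
E
python3 lvl.py .125; python3 lvl.py .125 scene
```

```text
t 61.2 p [ 0.6773 -0.0031  0.196 ] rv [ 2.26   2.145 -0.039] F [ 0.5 -0.1 -5.1] w 0.0433 60.0
yard pts 475 slope x deg 0.6098190635931662 slope y deg -1.8933310019431833 z at origin 0.073963218507168
t 61.25 p [ 0.677  -0.003   0.1955] rv [ 2.26   2.145 -0.04 ] F [ 0.2 -0.7 -5.1] w 0.0436 60.0
yard pts 317 slope x deg 0.16672591206646153 slope y deg -2.4497452274134455 z at origin 0.0736236739759443
```

```bash
python3 - <<'E'
from h import *
st();plan([([.6773,-.003,.30],Rd(-3.1)),([.60,-.2,.30],Rd(-20)),([.6492,-.3631,.30],Rd(-38.9)),([.6492,-.3631,.20],Rd(-38.9))])
E
```

```text
t 61.3 p [ 0.6767 -0.003   0.1949] rv [ 2.261  2.145 -0.041] F [-0.2  0.3 -4.2] w 0.0438 60.0
slide [-0.0037, 0.0006, -0.105] twist [-0.02, 2.06, 0.09]
slide [-0.2044, -0.0663, -0.0978] twist [0.28, 2.04, 16.99]
slide [-0.3646, -0.0086, -0.0921] twist [0.62, 2.0, 35.89]
slide [-0.361, -0.0085, 0.0079] twist [0.62, 2.0, 35.89]
```

>>> apply_moves(slide=[[-0.001, 0, -0.025], [-0.002, 0, -0.05], [-0.003, 0, -0.08], [-0.004, 0, -0.105], [-0.034, -0.012, -0.105], [-0.07, -0.026, -0.103], [-0.105, -0.04, -0.102], [-0.14, -0.05, -0.1], [-0.17, -0.058, -0.099], [-0.2, -0.066, -0.098], [-0.2, -0.066, -0.098], [-0.2, -0.066, -0.098]], twist=[[0, 1, 0], [0, 2, 0], [0, 2.06, 0], [0, 2.06, 0], [0, 2.06, 3], [0, 2.06, 6], [0.2, 2.06, 9], [0.3, 2.05, 12], [0.3, 2.05, 15], [0.3, 2.04, 17], [0.3, 2.04, 17], [0.3, 2.04, 17]])

```text
t: 62.5
eef_pos: [0.6, -0.1961, 0.2993]
tcp_rot: [-2.574, -1.799, 0.001]
wrist_force: [0.2, 0.3, -4.7]
width: 0.0437
finger_force: 60.0
```

```bash
python3 lvl.py .125; python3 - <<'E'
from h import *
p,d,M=cap('wrist');np.savez('wpad.npz',p=p,d=d,**M);C=wcloud(d,M);hs=cv2.cvtColor(p,cv2.COLOR_RGB2HSV).astype(int)
pt,dt,Mt=cap('top');ht=cv2.cvtColor(pt,cv2.COLOR_RGB2HSV).astype(int)
mrect((ht[...,1]>60)&(ht[...,0]<22)&(ht[...,2]>110),Mt,.02,(335,148,420,232),'pad')
plan([([.6492,-.3631,.30],Rd(-38.9)),([.6492,-.3631,.20],Rd(-38.9))])
E
```

```text
t 62.5 p [ 0.6    -0.1961  0.2993] rv [-2.574e+00 -1.799e+00  1.000e-03] F [ 0.2  0.3 -4.7] w 0.0437 60.0
yard pts 158 slope x deg -1.0377507207612686 slope y deg -0.08962953445927486 z at origin 0.17385715418703016
pad ctr [ 587.3 -475.2] size [14.5 50.4] ang 52.1
slide [-0.1419, 0.1031, -0.0006] twist [-0.08, 0.0, 18.97]
slide [-0.1419, 0.1032, 0.0994] twist [-0.08, 0.0, 18.97]
```

>>> apply_moves(slide=[[-0.03, 0.02, 0], [-0.06, 0.042, 0], [-0.09, 0.065, 0], [-0.12, 0.087, 0], [-0.142, 0.103, 0], [-0.142, 0.103, 0], [-0.142, 0.103, 0.03], [-0.142, 0.103, 0.06], [-0.142, 0.103, 0.09], [-0.142, 0.103, 0.11], [-0.142, 0.103, 0.12], [-0.142, 0.103, 0.12]], twist=[[0, 0, 4], [0, 0, 8], [0, 0, 12], [0, 0, 16], [0, 0, 19], [0, 0, 19], [0, 0, 19], [0, 0, 19], [0, 0, 19], [0, 0, 19], [0, 0, 19], [0, 0, 19]])

```text
t: 63.85
eef_pos: [0.6479, -0.3622, 0.1773]
tcp_rot: [-2.83, -1.353, 0.005]
wrist_force: [0.7, 0.5, -5.3]
width: 0.0435
finger_force: 60.0
```

```bash
python3 lvl.py .125; python3 lvl.py .125 scene; python3 -c "
from h import *
plan([([.6492,-.3631,.1555],Rd(-38.9))])"
```

```text
t 63.85 p [ 0.6479 -0.3622  0.1773] rv [-2.83  -1.353  0.005] F [ 0.7  0.5 -5.3] w 0.0435 60.0
yard pts 458 slope x deg 0.21585513612721166 slope y deg 0.12221461816366792 z at origin 0.05338638960080092
t 63.9 p [ 0.6488 -0.3631  0.1794] rv [-2.833e+00 -1.354e+00  2.000e-03] F [ 0.3 -0.3 -4.8] w 0.0436 60.0
yard pts 458 slope x deg 0.21837929189329236 slope y deg 0.0327903651295365 z at origin 0.055546662485186346
slide [0.0006, -0.0008, 0.0256] twist [0.07, 0.02, -0.04]
```

```bash
python3 - <<'E'
from h import *
s=st();p,d,M=cap('top');C=cloud(d,M);a=np.radians(-38.9);ux=np.array([np.cos(a),np.sin(a)]);uy=np.array([-ux[1],ux[0]])
q=C[...,:2]-np.array(s['eef_pos'][:2]);vx,vy,Z=q@ux,q@uy,C[...,2]
g=(vx>-.17)&(vx<-.075)&(abs(vy+.053)<.12)&(abs(Z-.055)<.006)
c=g&(abs(vy+.053)<.06);print('front edge vx rel TCP',np.percentile(vx[c],[.5,1,2]))
c=g&(vx<-.085)&(vx>-.13);print('sides vy rel TCP',np.percentile(vy[c],[.5,1,99,99.5]))
print('=> tx',-.105-np.percentile(vx[g&(abs(vy+.053)<.06)],1),'ty',-(np.percentile(vy[c],1)+np.percentile(vy[c],99))/2)
E
```

```text
t 63.95 p [ 0.6494 -0.364   0.1811] rv [2.834 1.353 0.   ] F [ 0.3  0.5 -3.7] w 0.0436 60.0
front edge vx rel TCP [-0.14418312 -0.14410918 -0.1438872 ]
sides vy rel TCP [-0.05013633 -0.04970405  0.03391456  0.03428668]
=> tx 0.039109179726049284 ty 0.007894744071253547
```

>>> apply_moves(slide=[[0.0005, -0.0005, 0.008], [0.0005, -0.0005, 0.015], [0.0005, -0.0005, 0.015], [0.0005, -0.0005, 0.015]], twist=[[0, 0, 0], [0, 0, 0], [0, 0, 0], [0, 0, 0]])

```text
t: 64.4
eef_pos: [0.648, -0.3634, 0.164]
tcp_rot: [-2.834, -1.351, 0.002]
wrist_force: [-0.3, -0.4, -4.8]
width: 0.0436
finger_force: 60.0
```

>>> apply_moves(slide=[[-0.0005, 0.0005, 0.003], [-0.0005, 0.0005, 0.006], [-0.0005, 0.0005, 0.008], [-0.0005, 0.0005, 0.0095], [-0.0005, 0.0005, 0.0095]], twist=[[0, 0, 0], [0, 0, 0], [0, 0, 0], [0, 0, 0], [0, 0, 0]])

```text
t: 64.9
eef_pos: [0.6483, -0.3641, 0.1547]
tcp_rot: [-2.835, -1.352, 0.002]
wrist_force: [-0.5, 0.5, -5.3]
width: 0.0433
finger_force: 60.0
```

```bash
python3 lvl.py .125
```

```text
t 64.9 p [ 0.6483 -0.3641  0.1547] rv [-2.835e+00 -1.352e+00  2.000e-03] F [-0.5  0.5 -5.3] w 0.0433 60.0
yard pts 440 slope x deg 0.36144105716732666 slope y deg 0.28639037590348954 z at origin 0.030476954609164927
```

Not quite touching yet; lower a few more mm in small steps.

>>> apply_moves(slide=[[0, 0, 0.001], [0, 0, 0.002], [0, 0, 0.003], [0, 0, 0.003], [0, 0, 0.003]], twist=[[0, 0, 0], [0, 0, 0], [0, 0, 0], [0, 0, 0], [0, 0, 0]])

```text
t: 65.45
eef_pos: [0.6487, -0.3643, 0.1535]
tcp_rot: [2.835, 1.352, -0.001]
wrist_force: [-1.5, 2.7, 1.5]
width: 0.0432
finger_force: 60.0
```

>>> apply_moves(slide=[[0, 0, 0], [0, 0, 0], [0, 0, 0], [0, 0, 0], [0, 0, 0], [0, 0, -0.02], [0, 0, -0.06], [0, 0, -0.1], [0, 0, -0.15], [0, 0, -0.18], [0, 0, -0.18]], twist=[[0, 0, 0], [0, 0, 0], [0, 0, 0], [0, 0, 0], [0, 0, 0], [0, 0, 0], [0, 0, 0], [0, 0, 0], [0, 0, 0], [0, 0, 0], [0, 0, 0]], hand=0.8)

```text
t: 66.55
eef_pos: [0.6508, -0.3658, 0.3408]
tcp_rot: [2.825, 1.347, 0.009]
wrist_force: [0.0, 0.4, 0.4]
width: 0.0751
finger_force: 0.0
```

```bash
python3 - <<'E'
from h import *
st()
plan([([.45,-.1,.36],Rd(-20)),([.42,.12,.36],Rd(0))])
E
```

```text
t 66.55 p [ 0.6508 -0.3658  0.3408] rv [2.825 1.347 0.009] F [0.  0.4 0.4] w 0.0751 0.0
slide [0.0802, -0.323, -0.0235] twist [0.75, 0.12, -19.01]
slide [0.2323, -0.4848, -0.0256] twist [0.73, 0.25, -39.01]
```

Move clear and do the final check.

>>> apply_moves(slide=[[0.08, -0.32, -0.024], [0.08, -0.32, -0.024], [0.08, -0.32, -0.024], [0.08, -0.32, -0.024], [0.08, -0.32, -0.024], [0.08, -0.32, -0.024], [0.232, -0.485, -0.025], [0.232, -0.485, -0.025], [0.232, -0.485, -0.025], [0.232, -0.485, -0.025], [0.232, -0.485, -0.025], [0.232, -0.485, -0.025]], twist=[[0, 0, -5], [0, 0, -10], [0, 0, -15], [0, 0, -19], [0, 0, -24], [0, 0, -29], [0, 0, -34], [0, 0, -39], [0, 0, -39], [0, 0, -39], [0, 0, -39], [0, 0, -39]])

```text
t: 67.75
eef_pos: [0.4155, 0.1261, 0.3562]
tcp_rot: [-2.209, -2.229, 0.001]
wrist_force: [-0.2, -0.5, -0.6]
width: 0.0752
finger_force: 0.0
```

```bash
python3 - <<'E'
from h import *
st();p,d,M=cap('top');ps,ds,Ms=cap('scene')
C=cloud(d,M);a=np.radians(-38.9);ux=np.array([np.cos(a),np.sin(a)]);uy=np.array([-ux[1],ux[0]])
q=C[...,:2]-np.array([.5856,-.3805]);vx,vy,Z=q@ux,q@uy,C[...,2]
g=(vx>-.13)&(vx<-.035)&(abs(vy)<.12)&(abs(Z-.029)<.006)
A=np.c_[vx[g],vy[g],np.ones(g.sum())];k=np.linalg.lstsq(A,Z[g],rcond=None)[0];print('yard slope',np.degrees(k[:2]),'z0',k[2],g.sum())
print('front vx',np.percentile(vx[g&(abs(vy)<.06)],1),'sides vy',np.percentile(vy[g&(vx<-.05)&(vx>-.1)],[1,99]))
# cars & block
X,Y=C[...,0],C[...,1]
for n,lo,hi in(('car1',.50,.565),('car2',.565,.64)):
    h=(X>lo)&(X<hi)&(abs(Y-.364)<.03)&(Z>.023)&(Z<.05);print(n,h.sum(),np.percentile(Z[h],95) if h.sum() else '')
im=np.hstack([cv2.resize(p[:,:,::-1],(800,600))[100:500,140:680],cv2.resize(ps[170:300,210:400,::-1],(260,178)) if 0 else cv2.copyMakeBorder(cv2.resize(ps[190:300,240:400,::-1],(260,179)),0,221,0,0,cv2.BORDER_CONSTANT)])
cv2.imwrite('pics/fin.png',im)
E
```

```text
t 67.75 p [0.4155 0.1261 0.3562] rv [-2.209e+00 -2.229e+00  1.000e-03] F [-0.2 -0.5 -0.6] w 0.0752 0.0
yard slope [-0.03377876 -0.02642638] z0 0.028743830309519724 1468
front vx -0.11167229420513955 sides vy [-0.08657411  0.08549885]
car1 90 0.03384271456571958
car2 90 0.034165835217218575
```

View pics/fin.png

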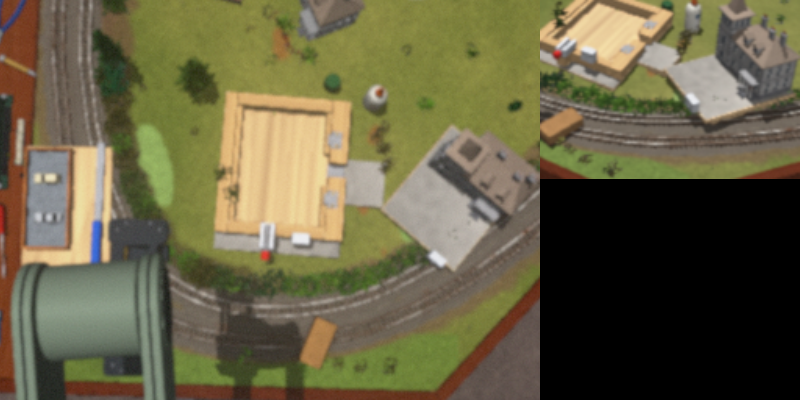

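```bash
python3 - <<'E'
from h import *
p,d,M=cap('top');C=cloud(d,M);a=np.radians(-38.9);ux=np.array([np.cos(a),np.sin(a)]);uy=np.array([-ux[1],ux[0]])
q=C[...,:2]-np.array([.5856,-.3805]);vx,vy,Z=q@ux,q@uy,C[...,2]
g=(vx>-.14)&(vx<-.035)&(Z>.023)&(Z<.036)
for lo in np.arange(-.08,.08,.02):print(round(lo,2),np.percentile(vx[g&(vy>lo)&(vy<lo+.02)],[.5,2]))
E
```

```text
-0.08 [-0.10555005 -0.10510236]
-0.06 [-0.1196655  -0.09965167]
-0.04 [-0.1214835  -0.11038965]
-0.02 [-0.13353328 -0.10691074]
0.0 [-0.10566298 -0.10527235]
0.02 [-0.10533064 -0.10439046]
0.04 [-0.10507291 -0.10434463]
0.06 [-0.10521103 -0.10488366]
```

The front edge sits at -105 mm (the extra is only the lug), so the villa is centred and level. Handing in.

```bash
python3 -c "
from workcell import manip
print(manip.hand_in())"
```

```text
the job is handed in; nothing more can be done
None
```

I handed the job in with every step done in order: both cars (silver and cream; no red car seen) upright in the tray, the pin parked in the keeper notch, the plate levered off its clips, the bar and block back on the work board, and the villa level in the middle of the cork pad.

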